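# Restock the analyser's reagent tray

### The arm

A 6-joint arm with a two-finger parallel gripper is mounted at the origin on the work surface. World frame = base frame: x ahead of the robot, y to its left, z up, the work surface at z = 0. Lengths are in m, angles in rad, forces in N, time in s.
With the tool pointing down it reaches from about 0.25 to 0.725 m from the base axis. Payload 4 kg.
Tool frame: the origin (TCP) lies midway between the tips of the shut fingers; the grasp point (between the pads) lies 19 mm behind it; z points along the fingers, x is the direction in which the jaws open and shut, and the axes are right-handed (so a half turn about z gives the same grasp; the last joint's range is limited). The gripper opens to 85 mm and grips with 20 to 120 N. Pads are 22 mm wide; open, the fingers measure 114 mm over their backs; the gripper's body (76 mm by 85 mm) begins 54 mm behind the grasp point. The pads swing forward as they close: fully open they stand 13 mm farther back than shut.
Start: joints at [1.212, 0.241, 0.005, 1.335, 0, 1.571], TCP at [0.176, 0.468, 0.231] pointing down, gripper open.
Joint ranges: [-2.72, 2.72], [-1.05, 1.87], [-1.09, 1.28], [-1.99, 2.15], [-1.42, 1.44], [-3.14, 3.14]. Speed limits (rad/s): [2.79, 2.79, 3.14, 3.14, 3.14, 3.14].

### API

Orientations are given as a unit quaternion [x, y, z, w].
In Python, from workcell import bot gives the robot as it stands.
- The arm moves only by the tool drive_tool, never from a script. Its argument "rows" is text: rows parted by semicolons, each of 5 numbers parted by spaces: the finger opening in mm, from 0 to 85.4, then the shift along the tool's x, y, z in mm, then the turn about the tool's z in rad. A call has 1 to 12 rows; each row shifts and turns the commanded pose from where the row before left it, along the tool's axes as they then stand; what a row does not reach is not made up. A row lasts 1/10 s, in which the tool goes at most 50 mm and 8.59 degrees, less where a joint would pass 70% of its speed; a pose out of reach is approached as far as the arm can. A call is refused whole if a number of a shift passes 50 or a number of a turn 0.15, either way. A call with a gripper value outside its range is refused whole. The fingers move at their own pace and stop on an object; the grip force is fixed at half the most. Time passes only in rows, so rows that do not move let the fingers close. It gives the time, the measured TCP pose, the force and the opening at its end, in the units of the state.
- bot.get_obs(): the state, without advancing time (a new reading comes with each control period).
- bot.camera(name): name is "side" or "top"; returns a dict with "image" (420x560x3 uint8, red, green, blue), "vertical_fov" (degrees; the focal length in pixels is half the picture's height over the tangent of half this angle, whatever the lens; pixels are square), "cx", "cy" (the principal point, pixels), "R" (3x3) and "t" (3): a world point X has camera coordinates R X + t. Camera axes: x right, y down, z forward; pixel columns grow to the right and rows downward; lengths in m; the calibration is good to about 2 mm. A picture is of the moment at which its call begins. There is no depth.
- bot.job_done(): hands the job in, once; it reports no verdict.
The state is a dict: "clock": time; "joint_pos": joint angles; "joint_vel": joint speeds; "tau": joint torques, N m; "eef_pos": TCP position; "tool_rot": TCP orientation; "ft_force": force on the tool from outside, world axes, zero at the start; "ft_torque": the same for the moment, N m; "grip_width": finger opening in m.
Only numpy, scipy, OpenCV 4.12 (cv2) and the standard library are available. Lean on these libraries where they do the work, as an engineer would, in place of code of your own. Each camera call takes 0.05 s, during which the arm holds its last target. There are 200 camera calls.

### The job

Restock this analyser: first press the left (pause) key of the membrane keypad until you feel it take the press, then stand every full-size two-cap reagent cassette in a pocket of the black tray and put the odd cassettes (the short one, the stepped one) in the grey returns bin. After that slide the tray by its knob until the white marked spot on its rear rim is right under the probe's needle tip, and only then press the right (start) key until it takes the press. Press firmly but do not force the keys, leave the middle key, the probe arm and the things standing about alone, and leave the tray loaded, with its mark under the tip.

Things in the scene. Friction and masses are not known exactly. Their poses are not given: they have to be found in the camera images.
- module: reagent module, fixed: grey deck 30 mm high, 560 mm long (y), with the tray lane; white housing 90 mm high behind (x 100 to 230 mm); white keypad console 50 mm high in front (x -118 to -58, y -46 to 106 mm). Origin at bench height under mid-lane; x away from the robot, y to its left along the lane, z up; may be turned a few degrees.
- tray: black tray sliding only along the module's y (170 mm travel, 3 N friction, stays put); starts near the left end, goes right (-y). 4 pockets, centres y = 105, 35, -35, -105 mm, x = 0; each 94 (x) by 46 mm (y) inside, walls 18 mm high: a cassette stands in it, long side along x. Origin on the pocket floor (42 mm above the bench), midway between the inner pockets; axes as the module's.
- knob (a point): centre of the top face of the tray's square knob, at the tray's left (+y) end: 24 mm (x) by 22 mm (y), standing 52 mm above the pocket floor level, its middle 40 mm beyond the tray's 18 mm high end wall; grip it or push it to slide the tray.
- mark (a point): the marked spot: white disc of 10 mm diameter with a short white line on each side, on a flange at the rear (+x) rim of the tray, 60 mm above the bench; the point is its centre.
- probe_tip (a point): lower end of the sampling needle, 72 mm above the bench, about 12 mm higher than the mark. The needle hangs from a fixed probe arm (elsewhere along the lane each time), 26 mm wide, 174 to 194 mm above the bench, that reaches 75 mm towards the robot from a column on the rear housing.
- probe: the fixed probe arm with column and needle; origin on the bench straight below the needle tip, axes as the module's. Must not be touched.
- key_pause: 28 mm square membrane key, 3 mm proud of the console; origin at the centre of its top face, z up, pressed straight down. It gives only 1.5 mm (about 4 N per mm), then is solid; it takes the press when a fingertip bears on it with over 4 N for 0.2 s; over 30 N damages it. Left-hand key of the row of three (the module's +y end), with two bars: pause.
- key_print: 28 mm square membrane key, 3 mm proud of the console; origin at the centre of its top face, z up, pressed straight down. It gives only 1.5 mm (about 4 N per mm), then is solid; it takes the press when a fingertip bears on it with over 4 N for 0.2 s; over 30 N damages it. Middle key of the row, 44 mm from its neighbours, with a solid rectangle: not to be pressed.
- key_start: 28 mm square membrane key, 3 mm proud of the console; origin at the centre of its top face, z up, pressed straight down. It gives only 1.5 mm (about 4 N per mm), then is solid; it takes the press when a fingertip bears on it with over 4 N for 0.2 s; over 30 N damages it. Right-hand key of the row (the module's -y end), with a triangle: start.
- cassette1: full-size reagent cassette, a white plastic box 84 mm long (its x) x 34 mm wide (its y) x 44 mm high with two grey round screw caps (26 mm across, 10 mm high, at x = +21 and -21 mm) side by side on top, 54 mm high over the caps, about 140 g; it stands upright on the bench; origin at the centre of its underside, z up. It may stand either way round. None if absent this time.
- cassette2: full-size reagent cassette, a white plastic box 84 mm long (its x) x 34 mm wide (its y) x 44 mm high with two grey round screw caps (26 mm across, 10 mm high, at x = +21 and -21 mm) side by side on top, 54 mm high over the caps, about 140 g; it stands upright on the bench; origin at the centre of its underside, z up. It may stand either way round. None if absent this time.
- cassette3: full-size reagent cassette, a white plastic box 84 mm long (its x) x 34 mm wide (its y) x 44 mm high with two grey round screw caps (26 mm across, 10 mm high, at x = +21 and -21 mm) side by side on top, 54 mm high over the caps, about 140 g; it stands upright on the bench; origin at the centre of its underside, z up. It may stand either way round. None if absent this time.
- cassette4: full-size reagent cassette, a white plastic box 84 mm long (its x) x 34 mm wide (its y) x 44 mm high with two grey round screw caps (26 mm across, 10 mm high, at x = +21 and -21 mm) side by side on top, 54 mm high over the caps, about 140 g; it stands upright on the bench; origin at the centre of its underside, z up. It may stand either way round. None if absent this time.
- short: odd cassette of another pattern: 52 mm long (its x) x 34 mm wide x 44 mm high, one cap (54 mm high over the cap), about 100 g; otherwise alike. Origin at the centre of its underside, z up. None if absent this time.
- stepped: odd cassette of another pattern: 84 mm long (its x) x 34 mm wide, but only the half at -x is 44 mm high with a cap (54 mm); the half at +x is cut down to 28 mm and has no cap; about 110 g. Origin at the centre of its underside, z up. None if absent this time.
- bin: grey open returns bin, 160 mm (its x) x 200 mm (its y), walls 55 mm high and 4 mm thick, floor 4 mm thick, fixed on the bench at the robot's right; origin at the centre of its underside, z up.
- wash_bottle: bystander: white bottle, 64 mm across, 150 mm high; origin at its underside.
- glove_box: bystander: cardboard glove box 120 x 240 x 75 mm; origin at its underside.
- tube_rack: bystander: white rack of capped sample tubes, 75 x 200 mm, 96 mm high over the caps; origin at its underside.
Things that resemble listed ones, but are neither listed nor needed, are in the scene too. What is shaped like the short but purple is not meant.

How it is judged:
On the way, in this order (a step that is already met when the one before it is completed fails the run):
1. the pause key is pressed until it registers (more than 4 N for 0.2 s) (contact force between key_pause and the fingers above 4 N), for 0.2 s.
2. every full-size cassette stands in a tray pocket and every odd one is in the bin (x of cassette1 in the frame of tray between -0.012 and 0.012 m and y of cassette1 in the frame of tray between -0.13 and 0.13 m and z of each of cassette1, cassette2, cassette3, cassette4 in the frame of tray below 0.006 m and angle between each of cassette1, cassette2, cassette3, cassette4's own z axis and vertical below 0.12 rad and linear speed of each of cassette1, cassette2, cassette3, cassette4, short, stepped below 0.05 m/s and x of cassette2 in the frame of tray between -0.012 and 0.012 m and y of cassette2 in the frame of tray between -0.13 and 0.13 m and x of cassette3 in the frame of tray between -0.012 and 0.012 m and y of cassette3 in the frame of tray between -0.13 and 0.13 m and x of cassette4 in the frame of tray between -0.012 and 0.012 m and y of cassette4 in the frame of tray between -0.13 and 0.13 m and x of short in the frame of bin between -0.08 and 0.08 m and y of short in the frame of bin between -0.1 and 0.1 m and z of each of short, stepped in the frame of bin below 0.045 m and x of stepped in the frame of bin between -0.08 and 0.08 m and y of stepped in the frame of bin between -0.1 and 0.1 m), for 0.3 s.
3. the tray's mark is under the needle tip, within 5 mm, and the tray is still (horizontal distance between mark and probe_tip below 0.005 m and linear speed of tray below 0.01 m/s), for 0.3 s.
4. the start key is pressed until it registers (more than 4 N for 0.2 s) with the mark under the tip (contact force between key_start and the fingers above 4 N and horizontal distance between mark and probe_tip below 0.005 m), for 0.2 s.
At the end, for the whole second after the job is handed in: Every full-size cassette present stands upright on a pocket floor (underside within 6 mm, tilt under 7 degrees, centred to 12 mm), every odd one present is in the bin, all at rest, and the mark is within 5 mm horizontally of the needle tip (all of step 2 and all of step 3); the robot touches nothing.
It fails at once if the start key is pressed (over 3 N) while the mark is more than 8 mm from the needle tip (contact force between key_start and the fingers above 3 N and horizontal distance between mark and probe_tip above 0.008 m).
It fails at once if the middle key is pressed (over 3 N) (contact force between key_print and the fingers above 3 N).
It fails at once if a key is forced (over 30 N) (contact force between any of key_pause, key_print, key_start and anything else above 30 N).
It fails at once if the robot bears on the probe arm (over 4 N) (contact force between probe and the fingers above 4 N or contact force between probe and the arm above 4 N).
It fails at once if a bystander is moved more than 30 mm (distance of any of wash_bottle, glove_box, tube_rack from where it was at the start of the episode above 0.03 m).
Of cassette1, cassette2, cassette3, cassette4 only 3 to 4 are there at a start; the rules pass over those that are not, and their reading is None.
Of short, stepped only 1 to 2 are there at a start; the rules pass over those that are not, and their reading is None.
At some moment in a run one of cassette1, cassette2, cassette3, cassette4, short, stepped may be knocked a few centimetres aside while the robot is not near it.
It also fails if it takes over 210 s, if anything falls off the work surface, if the arm or the gripper's body presses on something with over 40 N, if the wrist force passes 120 N, or if a joint passes its speed limit or range.

## Working session

There is one attempt and no reset: what is moved stays moved. The work goes in short steps, Python scripts to look and compute and a tool call to move; the robot and the scene stay as the last step left them, time stands still between calls to the robot, and variables do not carry over. Pictures are saved under pics/ and viewed, about 12 in all and at most 16, crops included, and the job is handed in when it is done.

Besides the shell and the picture viewer there is one more tool, called after ">>>" as a command line: name --argument value ..., lists and objects as JSON in quotes. drive_tool: Moves the arm, as the interface text tells. Its arguments: {"type":"object","properties":{"rows":{"type":"string"}},"required":["rows"]}

```bash
ls; mkdir -p pics; cat > h.py <<'E'
import numpy as np, cv2
from workcell import bot
def cam(n):
    c=bot.camera(n); im=np.array(c["image"]); f=im.shape[0]/2/np.tan(np.radians(c["vertical_fov"])/2)
    return im,(f,c["cx"],c["cy"],np.array(c["R"]),np.array(c["t"]))
def save(im,p,box=None,s=1):
    if box: im=im[box[1]:box[3],box[0]:box[2]]
    im=cv2.resize(im,None,fx=s,fy=s,interpolation=cv2.INTER_CUBIC)
    cv2.imwrite(p,im[:,:,::-1])
def w(K,u,v,z):
    f,cx,cy,R,t=K; d=R.T@np.array([(u-cx)/f,(v-cy)/f,1]); o=-R.T@t
    return o+d*(z-o[2])/d[2]
def px(K,X):
    f,cx,cy,R,t=K; c=R@np.array(X)+t; return np.array([cx+f*c[0]/c[2],cy+f*c[1]/c[2]])
E
python3 - <<'E'
from h import *
for n in("top","side"):
    im,K=cam(n); save(im,f"pics/{n}0.png",s=1.42); print(n,K, -K[3].T@K[4])
print(bot.get_obs())
E
```

```text
pics
top (np.float64(526.2074522816521), 269.46923059317083, 201.1556121668862, array([[ 3.29741579e-02, -9.99456127e-01,  3.93444212e-04],
       [-9.77951150e-01, -3.23458806e-02, -2.06313575e-01],
       [ 2.06214093e-01,  6.41824718e-03, -9.78485848e-01]]), array([0.04419394, 0.5137241 , 1.48750695])) [0.19419492 0.05123957 1.56147536]
side (np.float64(480.7356352923471), 275.54054207219696, 205.4934271537705, array([[ 9.85764205e-01, -1.68133624e-01,  1.30517295e-04],
       [-1.20470991e-01, -7.06860175e-01, -6.97018962e-01],
       [ 1.17284582e-01,  6.87080619e-01, -7.17052683e-01]]), array([-0.44807067,  0.14736244,  1.66303911])) [ 0.26439608 -1.11381304  1.29525955]
{'clock': 0.1, 'joint_pos': array([1.21199719e+00, 2.41330519e-01, 3.85994592e-03, 1.33521421e+00,
       3.83430977e-06, 1.57077957e+00]), 'joint_vel': array([-0.00062537, -0.00094607,  0.00341781,  0.00036815,  0.00286423,
       -0.00022592]), 'tau': array([-3.49208804e-04, -3.73137760e+01,  2.53010666e+01,  1.08141691e-02,
        7.09063571e-06, -5.82453637e-06]), 'eef_pos': array([0.17537348, 0.46762542, 0.23050593]), 'tool_rot': array([ 8.21928587e-01,  5.69589770e-01, -7.77187435e-04,  5.36232764e-04]), 'ft_force': array([-0.43485736, -0.33221191, -0.55860948]), 'ft_torque': array([-0.04572175,  0.0071228 , -0.0227741 ]), 'grip_width': 0.08532139386974917}
```

View pics/top0.png

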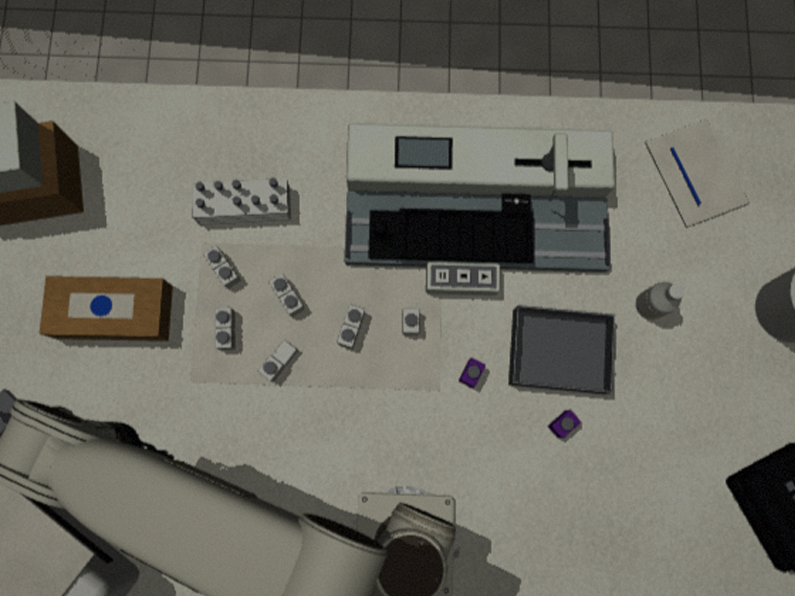

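View pics/side0.png

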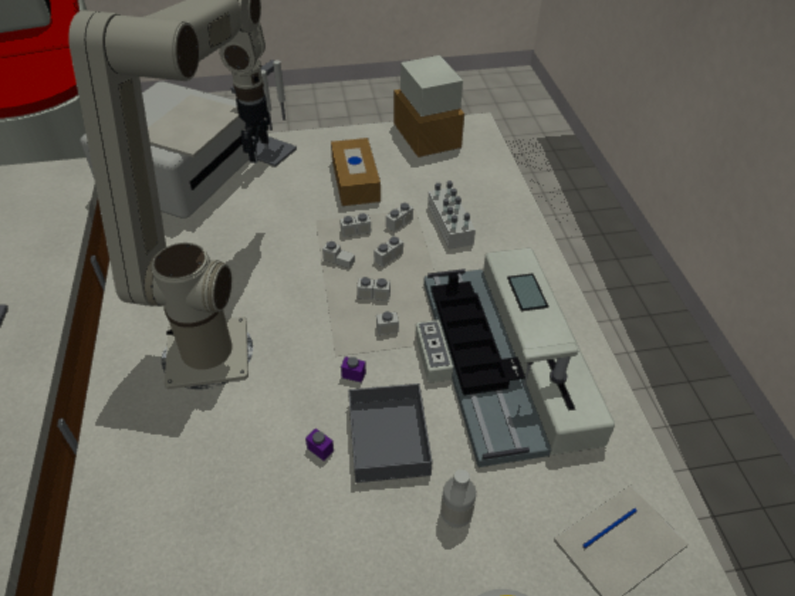

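Top view (scaled 1.42): two-cap full cassettes at (221,267), (287,296), (224,328) and (351,327). The stepped one is at (278,361) with one cap and a low half, and the white single-cap short is at (411,321). The purple ones at (473,372) and (564,424) aren't meant. The keypad is at (442/463/485,276), the mark at (517,202) and the probe at (560,160). I'll confirm these in enlarged crops.

```bash
python3 - <<'E'
from h import *
im,K=cam("top")
g=cv2.cvtColor(im,cv2.COLOR_RGB2GRAY)
x0,y0,x1,y1=132,165,312,275
c=cv2.resize(im[y0:y1,x0:x1],None,fx=4.4,fy=4.4,interpolation=cv2.INTER_CUBIC)
gc=cv2.GaussianBlur(cv2.cvtColor(c,cv2.COLOR_RGB2GRAY),(9,9),0)
ci=cv2.HoughCircles(gc,cv2.HOUGH_GRADIENT,1,25,param1=60,param2=14,minRadius=17,maxRadius=26)
for q in ci[0]:
    u,v=(q[:2]+.5)/4.4-.5+[x0,y0]; X=w(K,u,v,.054); print(q.round(0),np.round([u,v],1),X.round(4))
    cv2.circle(c,(int(q[0]),int(q[1])),int(q[2]),(255,0,0),1)
save(c,"pics/cas.png")
save(im,"pics/mod.png",(238,82,438,212),4)
im,K=cam("side"); save(im,"pics/smod.png",(280,170,440,330),3.6)
E
```

```text
[110. 320.  20.] [156.7 237.5] [0.3942 0.3827 0.054 ]
[320. 210.  21.] [204.2 212.2] [0.4726 0.2501 0.054 ]
[82. 70. 20.] [150.4 180.4] [0.5628 0.4146 0.054 ]
[498. 314.  22.] [244.7 235.9] [0.4072 0.1293 0.054 ]
[694. 266.  21.] [289.2 225.2] [0.4426 0.0015 0.054 ]
[516. 252.  21.] [248.8 222. ] [0.4481 0.1191 0.054 ]
[256. 418.  24.] [189.7 259.7] [0.3332 0.2836 0.054 ]
[116. 124.  23.] [158.1 192.7] [0.5265 0.389  0.054 ]
[288. 156.  20.] [197.2 200. ] [0.5085 0.2729 0.054 ]
[108. 262.  25.] [156.3 224.3] [0.4325 0.387  0.054 ]
```

View pics/cas.png

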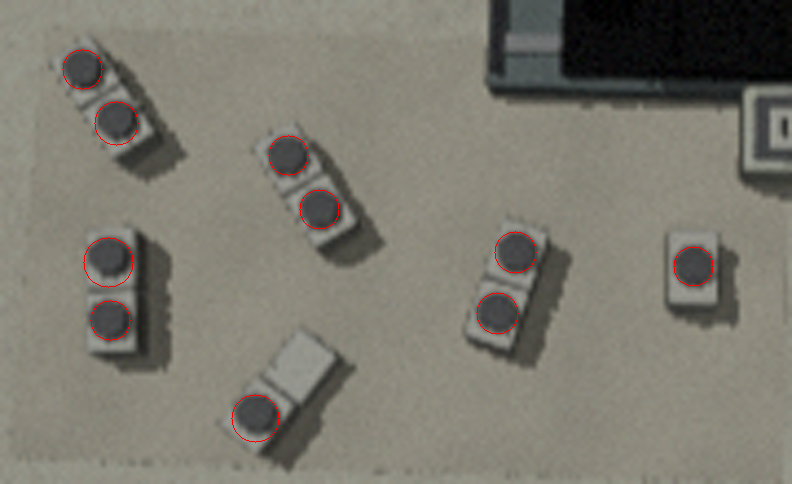

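View pics/mod.png

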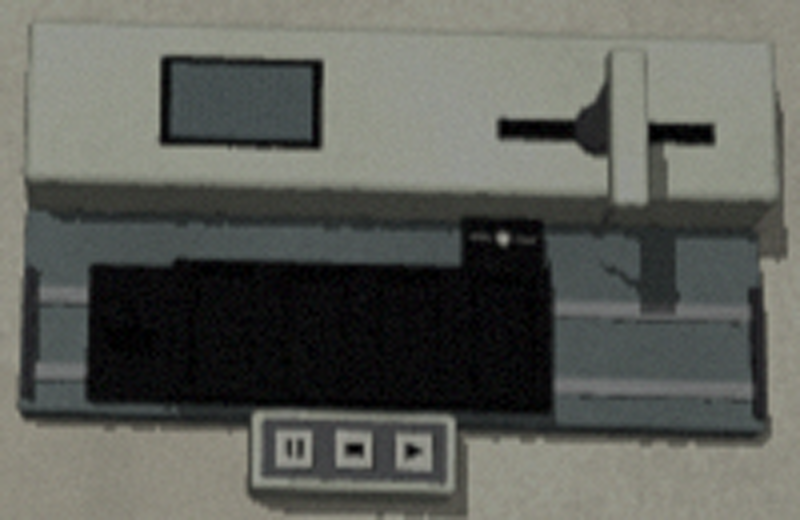

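View pics/smod.png

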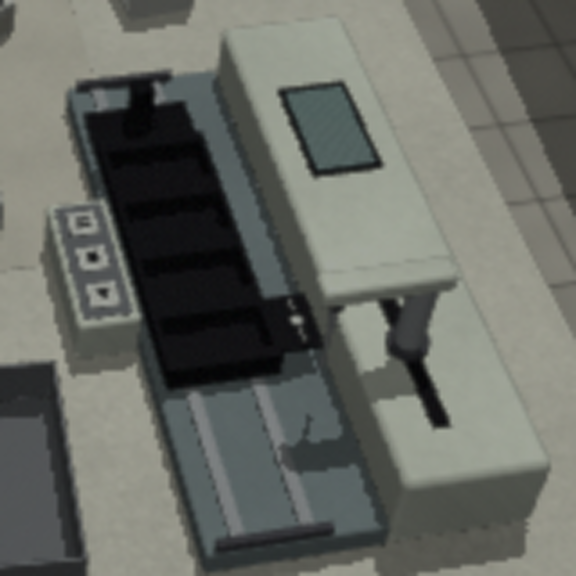

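The crops confirm four two-cap cassettes, one stepped and one white short. Key centres in mod.png: pause (294,451), print (353,452), start (414,453). The mark is at (503,239), and the arm edges at its front end are (611/647,203).

```bash
cat >> h.py <<'E'
def cp(K,u,v,z,b=(238,82),s=4): return w(K,(u+.5)/s-.5+b[0],(v+.5)/s-.5+b[1],z)
E
python3 - <<'E'
from h import *
im,K=cam("top")
P=cp(K,294,451,.053);M=cp(K,353,452,.053);S=cp(K,414,453,.053);mk=cp(K,503,239,.06)
print(P,M,S,mk)
print("keys dist",np.linalg.norm(P-M),np.linalg.norm(M-S))
a=[cp(K,30,22,.09),cp(K,772,43,.09),cp(K,28,178,.09),cp(K,775,202,.09)]
print("housing",a)
d=a[0]-a[1]; print("len",np.linalg.norm(d), "yaw from housing rear",np.degrees(np.arctan2(-d[0],d[1])))
d=a[2]-a[3]; print("yaw front",np.degrees(np.arctan2(-d[0],d[1])))
d=P-S; print("yaw keys",np.degrees(np.arctan2(-d[0],d[1])))
for v in(203,55): 
  l,r=cp(K,611,v,.194),cp(K,647,v,.194); print("arm",l,r,(l+r)/2,np.linalg.norm(l-r))
# tray corners z=.06, knob
print("tray L end",cp(K,176,262,.06),"R end",cp(K,552,410,.06),cp(K,90,265,.06))
for n,u,v in(("binTL",514,309),("binTR",613,315),("binBL",511,384),("binBR",613,393)): print(n,w(K,u/1.42,v/1.42,.055))
im,K=cam("side"); save(im,"pics/nd.png",(345,230,425,310),7)
E
```

```text
[ 0.53649572 -0.06050391  0.053     ] [ 0.53717574 -0.10382281  0.053     ] [ 0.5379042  -0.14860191  0.053     ] [ 0.70235079 -0.21332153  0.06      ]
keys dist 0.04332424125845813 0.04478502224313769
housing [array([0.85069449, 0.14526144, 0.09      ]), array([ 0.8522837 , -0.40950309,  0.09      ]), array([0.72769305, 0.14150215, 0.09      ]), array([ 0.72730518, -0.40793802,  0.09      ])]
len 0.5547668058044252 yaw from housing rear 0.1641329262837581
yaw front -0.0404473327714618
yaw keys 0.9159475270367461
arm [ 0.68519885 -0.26352213  0.194     ] [ 0.68601292 -0.28809383  0.194     ] [ 0.68560588 -0.27580798  0.194     ] 0.024585179610919845
arm [ 0.79316538 -0.26507619  0.194     ] [ 0.79399283 -0.29002836  0.194     ] [ 0.79357911 -0.27755228  0.194     ] 0.024965884045073043
tray L end [0.67632571 0.03030274 0.06      ] R end [ 0.57201306 -0.24877246  0.06      ] [0.67187159 0.09426643 0.06      ]
binTL [ 0.47172757 -0.20923776  0.055     ]
binTR [ 0.46595567 -0.4114341   0.055     ]
binBL [ 0.31875834 -0.20272554  0.055     ]
binBR [ 0.30758093 -0.40659506  0.055     ]
```

View pics/nd.png

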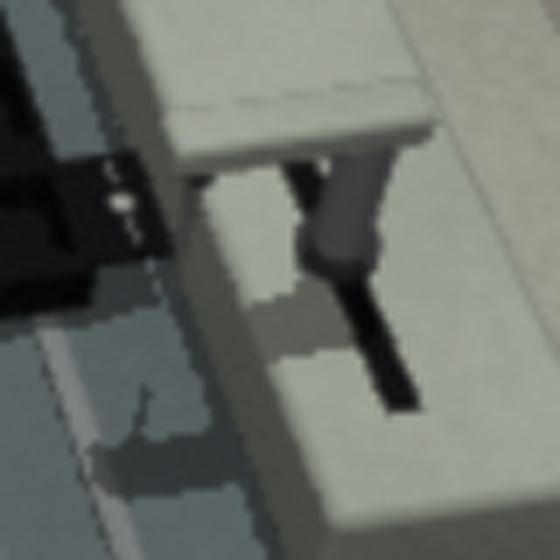

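The needle tip isn't clearly separable here, apart from a light thin line near (155,265). The arm centreline gives needle y ≈ -0.276, and the mark is at y ≈ -0.213. Module yaw is about 0 and its origin is about (0.626,-0.133); the housing and the keys agree. Next is the pause key.

```bash
cat >> h.py <<'E'
def yawof(q):
    from scipy.spatial.transform import Rotation as Ro
    x=Ro.from_quat(q).as_matrix()[:,0]; return np.arctan2(x[1],x[0])
def plan(targets,p=None,yaw=None):
    """targets: (open_mm,x,y,z,yaw_deg[,step_mm]); prints rows in tool axes"""
    o=bot.get_obs()
    if p is None: p=np.array(o["eef_pos"]); yaw=yawof(o["tool_rot"])
    print("at",p.round(4),round(np.degrees(yaw),1),"F",np.round(o["ft_force"],1),"w",round(o["grip_width"]*1000,1),"t",round(o["clock"],1))
    rows=[]
    for T in targets:
        op,X,yt=T[0],np.array(T[1:4]),np.radians(T[4]); st=T[5] if len(T)>5 else 45
        dy=(yt-yaw+np.pi)%(2*np.pi)-np.pi
        n=max(1,int(np.ceil(np.linalg.norm(X-p)/1e-3/st)),int(np.ceil(abs(dy)/.145)))
        for k in range(n):
            d=(X-p)/(n-k)*1000; c,s=np.cos(yaw),np.sin(yaw)
            t=round(-((yt-yaw+np.pi)%(2*np.pi)-np.pi)/(n-k),3)
            m=np.round([c*d[0]+s*d[1], s*d[0]-c*d[1], -d[2]],0 if st>5 else 1)
            rows.append("%g %g %g %g %g"%(op,*m,t)); 
            p=p+np.array([c*m[0]+s*m[1], s*m[0]-c*m[1], -m[2]])/1000; yaw-=t
    print(len(rows)); 
    for i in range(0,len(rows),12): print("; ".join(rows[i:i+12]))
E
python3 -c "
from h import *
plan([(0,.536,-.060,.2,90),(0,.536,-.06,.065,90)])"
```

```text
at [0.1755 0.468  0.231 ] 69.4 F [ 0.8  0.5 -0.4] w 85.4 t 0.3
18
0 -25 35 2 -0.024; 0 -25 34 2 -0.024; 0 -26 34 2 -0.024; 0 -27 33 2 -0.024; 0 -28 32 2 -0.024; 0 -28 32 2 -0.024; 0 -29 31 2 -0.024; 0 -30 30 2 -0.024; 0 -31 30 2 -0.024; 0 -31 29 2 -0.024; 0 -32 28 2 -0.024; 0 -33 27 2 -0.024
0 -34 26 2 -0.024; 0 -34 26 2 -0.023; 0 -35 25 3 -0.024; 0 0 -0 45 0; 0 0 -0 45 0; 0 0 -0 45 0
```

>>> drive_tool --rows "0 -25 35 2 -0.024; 0 -25 34 2 -0.024; 0 -26 34 2 -0.024; 0 -27 33 2 -0.024; 0 -28 32 2 -0.024; 0 -28 32 2 -0.024; 0 -29 31 2 -0.024; 0 -30 30 2 -0.024; 0 -31 30 2 -0.024; 0 -31 29 2 -0.024; 0 -32 28 2 -0.024; 0 -33 27 2 -0.024"

```text
clock: 1.5
eef_pos: [0.4652, 0.0446, 0.2074]
tool_rot: [0.731, 0.682, 0.0, 0.0]
ft_force: [1.2, 1.0, -0.2]
grip_width: -0.0001
```

>>> drive_tool --rows "0 -34 26 2 -0.024; 0 -34 26 2 -0.023; 0 -35 25 3 -0.024; 0 0 0 45 0; 0 0 0 45 0; 0 0 0 40 0; 0 0 0 0 0; 0 0 0 0 0"

```text
clock: 2.3
eef_pos: [0.5361, -0.0603, 0.0704]
tool_rot: [0.707, 0.707, -0.001, -0.001]
ft_force: [0.3, 1.4, 0.6]
grip_width: -0.0003
```

```bash
python3 -c "
from h import *
plan([(0,.536,-.060,.055,90,3)]); print(bot.get_obs()['joint_pos'])"
```

```text
at [ 0.5361 -0.0603  0.0704] 90.0 F [0.3 1.4 0.6] w -0.3 t 2.3
6
0 0 -0 2.6 0; 0 0.1 -0 2.6 0; 0 0 -0 2.6 0; 0 0.1 -0 2.5 0; 0 0 -0.1 2.6 0; 0 0.1 -0 2.5 0
[-1.11918040e-01  4.41269447e-01 -1.49729705e-01  9.81405781e-01
 -2.23851816e-05 -1.12125889e-01]
```

Tracking is good. Creep onto the key.

>>> drive_tool --rows "0 0 0 5 0; 0 0 0 5 0; 0 0 0 4 0; 0 0 0 2 0; 0 0 0 1 0; 0 0 0 0.5 0; 0 0 0 0 0"

```text
clock: 3.0
eef_pos: [0.5365, -0.0603, 0.0531]
tool_rot: [0.707, 0.707, 0.0, 0.0]
ft_force: [-0.3, -0.0, 1.7]
grip_width: -0.0002
```

>>> drive_tool --rows "0 0 0 0.5 0; 0 0 0 0.5 0; 0 0 0 0 0"

```text
clock: 3.3
eef_pos: [0.5365, -0.0603, 0.0522]
tool_rot: [0.707, 0.707, 0.0, 0.0]
ft_force: [-1.8, 0.3, 5.0]
grip_width: -0.0004
```

>>> drive_tool --rows "0 0 0 0.5 0; 0 0 0 0.3 0; 0 0 0 0 0; 0 0 0 0 0; 0 0 0 0 0"

```text
clock: 3.8
eef_pos: [0.5365, -0.0603, 0.0521]
tool_rot: [0.707, 0.707, 0.0, 0.0]
ft_force: [-2.9, 1.7, 9.1]
grip_width: 0.0002
```

The pause key took the press: 9 N held for about 0.5 s. Next comes the short cassette, then the stepped one.

```bash
python3 -c "
from h import *
plan([(0,.536,-.060,.12,90),(58,.443,.0015,.12,92),(58,.443,.0015,.022,92),(20,.443,.0015,.022,92),(20,.443,.0015,.022,92),(20,.443,.0015,.022,92),(20,.443,.0015,.022,92),(20,.443,.0015,.022,92),(20,.443,.0015,.13,92),(20,.41,-.25,.13,90),(20,.41,-.25,.05,90)])
"
```

```text
at [ 0.5365 -0.0603  0.0521] 90.0 F [-2.9  1.7  9.1] w 0.2 t 3.8
24
0 0 -0 -34 0; 0 0 -1 -34 0; 58 21 -31 0 -0.012; 58 21 -31 0 -0.011; 58 21 -30 0 -0.012; 58 -0 0 33 0; 58 -0 0 33 0; 58 -0 0 32 0; 20 -0 0 0 0; 20 -0 0 0 0; 20 -0 0 0 0; 20 -0 0 0 0
20 -0 0 0 0; 20 -0 0 -36 0; 20 -0 0 -36 0; 20 -0 0 -36 0; 20 -42 -7 0 0.006; 20 -42 -7 0 0.006; 20 -42 -6 0 0.006; 20 -42 -6 0 0.006; 20 -41 -6 0 0.006; 20 -42 -6 0 0.005; 20 0 0 40 0; 20 0 0 40 0
```

>>> drive_tool --rows "0 0 0 -34 0; 0 0 -1 -34 0; 58 21 -31 0 -0.012; 58 21 -31 0 -0.011; 58 21 -30 0 -0.012; 58 0 0 0 0; 58 0 0 33 0; 58 0 0 33 0; 58 0 0 32 0; 20 0 0 0 0; 20 0 0 0 0; 20 0 0 0 0"

```text
clock: 5.0
eef_pos: [0.4443, 0.0015, 0.0223]
tool_rot: [0.695, 0.719, 0.001, 0.001]
ft_force: [0.0, 0.9, -0.5]
grip_width: 0.0329
```

>>> drive_tool --rows "20 0 0 0 0; 20 0 0 -5 0; 20 0 0 -35 0; 20 0 0 -36 0; 20 0 0 -34 0"

```text
clock: 5.5
eef_pos: [0.4428, 0.0016, 0.1334]
tool_rot: [0.695, 0.719, 0.0, 0.001]
ft_force: [1.5, 0.3, -1.1]
grip_width: 0.0328
```

```bash
cat >> h.py <<'E'
def caps():
    im,K=cam("top"); x0,y0,x1,y1=132,150,330,290
    c=cv2.resize(im[y0:y1,x0:x1],None,fx=4.4,fy=4.4,interpolation=cv2.INTER_CUBIC)
    gc=cv2.GaussianBlur(cv2.cvtColor(c,cv2.COLOR_RGB2GRAY),(9,9),0)
    ci=cv2.HoughCircles(gc,cv2.HOUGH_GRADIENT,1,25,param1=60,param2=14,minRadius=17,maxRadius=24)
    for q in (ci[0] if ci is not None else []):
        u,v=(q[:2]+.5)/4.4-.5+[x0,y0]; print(w(K,u,v,.054)[:2].round(4),end=" ")
    print(); return im,K
E
python3 -c "
from h import *
im,K=caps()
c=im[130:195,250:385].astype(float); c=cv2.GaussianBlur(c,(3,3),0);save(np.clip((c-5)*5,0,255).astype(np.uint8),'pics/tray.png',s=5.8)
plan([(20,.41,-.25,.13,90),(20,.41,-.25,.045,90)])
"
```

```text
[0.5078 0.2742] [0.4078 0.1293] [0.5286 0.3891] [0.4474 0.1185] [0.3961 0.3829] [0.5621 0.4146] [0.4345 0.3878] [0.3346 0.2824] [0.4747 0.2489] 
at [0.4465 0.0016 0.139 ] 92.0 F [ 1.3 -0.1  2.1] w 32.8 t 5.5
8
20 -42 -8 1 0.006; 20 -42 -7 2 0.006; 20 -42 -7 1 0.006; 20 -42 -7 2 0.006; 20 -41 -6 1 0.006; 20 -42 -7 2 0.005; 20 0 0 42 0; 20 0 0 43 0
```

View pics/tray.png

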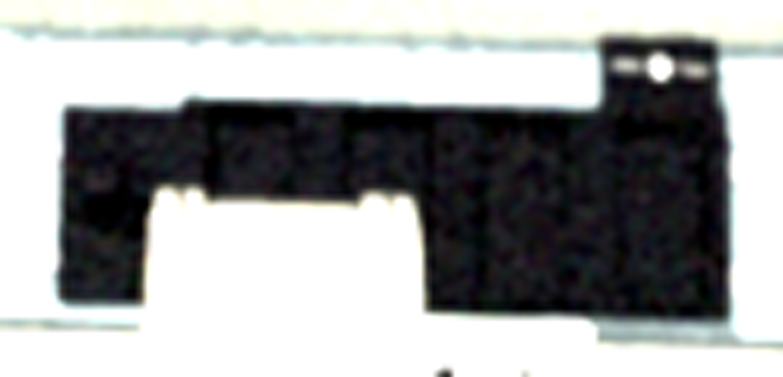

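The tray is intact. The mark is at (660,67) in the crop, matching the earlier measurement, and the tray centre is about (0.625,-0.1085). The white block is the gripper. Short goes to the bin.

```bash
python3 -c "
from h import *
plan([(20,.41,-.27,.13,90),(20,.41,-.27,.03,90),(46,.41,-.27,.03,90),(46,.41,-.27,.13,90)])
"
```

```text
at [0.4465 0.0016 0.139 ] 92.0 F [ 1.3 -0.1  2.1] w 32.8 t 5.5
14
20 -39 -7 1 0.005; 20 -39 -6 1 0.005; 20 -39 -6 1 0.005; 20 -38 -6 1 0.005; 20 -39 -6 2 0.005; 20 -38 -6 1 0.005; 20 -39 -5 2 0.005; 20 0 -0 33 0; 20 0 -0 33 0; 20 0 -0 34 0; 46 0 -0 -0 0; 46 0 -0 -33 0
46 0 -0 -34 0; 46 0 -0 -33 0
```

>>> drive_tool --rows "20 -39 -7 1 0.005; 20 -39 -6 1 0.005; 20 -39 -6 1 0.005; 20 -38 -6 1 0.005; 20 -39 -6 2 0.005; 20 -38 -6 1 0.005; 20 -39 -5 2 0.005; 20 0 0 33 0; 20 0 0 33 0; 20 0 0 32 0; 20 0 0 0 0; 46 0 0 0 0"

```text
clock: 6.75
eef_pos: [0.4062, -0.2703, 0.0243]
tool_rot: [0.707, 0.707, 0.0, 0.0]
ft_force: [-0.7, 0.4, 0.3]
grip_width: 0.0454
```

>>> drive_tool --rows "46 0 0 0 0; 46 0 0 0 0; 46 0 0 -33 0; 46 0 0 -33 0; 46 0 0 -33 0; 46 0 0 0 0"

```text
clock: 7.35
eef_pos: [0.4095, -0.2722, 0.1285]
tool_rot: [0.707, 0.707, 0.001, 0.005]
ft_force: [0.6, -0.1, 0.6]
grip_width: 0.0462
```

```bash
python3 -c "
from h import *
im,K=caps()
def q(u,v,z): return cp(K,u,v,z,(132,165),4.4)
# stepped low half corners in cas.png at z=.028
print('low half far', q(306,330,.028),q(340,358,.028),'near cap end', q(222,425,.044), q(260,455,.044),'cap',q(256,414,.054))
plan([])
"
```

```text
[0.5078 0.2742] [0.4747 0.2482] [0.3948 0.3835] [0.4475 0.1178] [0.4072 0.1286] [0.5299 0.3892] [0.5649 0.4134] [0.3339 0.2823] [0.4373 0.3841] 
low half far [0.39553711 0.25773639 0.028     ] [0.37757244 0.23402356 0.028     ] near cap end [0.32917517 0.30675229 0.044     ] [0.31049666 0.28066714 0.044     ] cap [0.33614318 0.2834494  0.054     ]
at [ 0.4082 -0.2714  0.1262] 90.0 F [-0.4 -1.  -0.7] w 46.0 t 7.4
0
```

```bash
python3 -c "
from h import *
T=(.343,.277)
plan([(56,*T,.12,54.4),(56,*T,.02,54.4,34),(20,*T,.02,54.4)])
print('--- carry');plan([(20,*T,.13,54.4),(20,.38,-.345,.13,90),(20,.38,-.345,.03,90)],np.array([*T,.02]),np.radians(54.4))
"
```

```text
at [ 0.4082 -0.2714  0.1262] 90.0 F [-0.4 -1.  -0.7] w 46.0 t 7.4
17
56 42 -5 0 0.048; 56 42 -7 1 0.048; 56 42 -9 0 0.048; 56 41 -11 1 0.048; 56 40 -13 0 0.048; 56 40 -15 1 0.048; 56 39 -17 0 0.048; 56 38 -19 1 0.048; 56 37 -20 0 0.048; 56 36 -22 1 0.047; 56 35 -24 0 0.048; 56 34 -25 1 0.047
56 33 -28 0 0.048; 56 0 0 33 -0; 56 0 0 34 -0; 56 0 0 33 -0; 20 0 0 0 -0
--- carry
at [0.343 0.277 0.02 ] 54.4 F [-0.4 -1.  -0.7] w 46.0 t 7.4
20
20 0 0 -37 -0; 20 0 0 -37 -0; 20 0 0 -36 -0; 20 -35 28 -0 -0.044; 20 -36 26 -0 -0.044; 20 -37 25 -0 -0.044; 20 -38 23 -0 -0.044; 20 -39 22 -0 -0.045; 20 -40 20 -0 -0.044; 20 -41 18 -0 -0.045; 20 -41 16 -0 -0.044; 20 -42 14 -0 -0.045
20 -43 12 -0 -0.044; 20 -43 11 -0 -0.045; 20 -44 9 -0 -0.044; 20 -44 7 -0 -0.045; 20 -44 4 -0 -0.044; 20 0 0 33 -0; 20 0 0 34 -0; 20 0 0 33 -0
```

>>> drive_tool --rows "56 42 -5 0 0.048; 56 42 -7 1 0.048; 56 42 -9 0 0.048; 56 41 -11 1 0.048; 56 40 -13 0 0.048; 56 40 -15 1 0.048; 56 39 -17 0 0.048; 56 38 -19 1 0.048; 56 37 -20 0 0.048; 56 36 -22 1 0.047; 56 35 -24 0 0.048; 56 34 -25 1 0.047"

```text
clock: 8.6
eef_pos: [0.3449, 0.2366, 0.1164]
tool_rot: [0.879, 0.477, -0.0, 0.0]
ft_force: [0.8, 0.1, 0.2]
grip_width: 0.0562
```

>>> drive_tool --rows "56 33 -28 0 0.048; 56 0 0 0 0; 56 0 0 33 0; 56 0 0 34 0; 56 0 0 33 0; 56 0 0 0 0; 20 0 0 0 0; 20 0 0 0 0; 20 0 0 0 0; 20 0 0 0 0"

```text
clock: 9.6
eef_pos: [0.3414, 0.2787, 0.0182]
tool_rot: [0.89, 0.457, 0.001, -0.0]
ft_force: [0.5, -0.2, -0.4]
grip_width: 0.0332
```

```bash
python3 -c "
from h import *
T=(.343,.277)
plan([(20,*T,.13,54.4),(20,.38,-.345,.13,90),(20,.38,-.345,.03,90)])
"
```

```text
at [0.3414 0.2787 0.0182] 54.4 F [ 0.5 -0.2 -0.4] w 33.2 t 9.6
20
20 -0 1 -37 -0; 20 -0 1 -37 -0; 20 -0 0 -38 -0.001; 20 -35 28 0 -0.044; 20 -36 26 0 -0.044; 20 -37 25 0 -0.044; 20 -38 23 0 -0.044; 20 -39 22 0 -0.044; 20 -40 20 0 -0.045; 20 -41 18 0 -0.044; 20 -41 16 0 -0.045; 20 -42 14 0 -0.044
20 -43 13 0 -0.045; 20 -43 10 0 -0.044; 20 -44 9 0 -0.045; 20 -44 7 0 -0.044; 20 -44 4 0 -0.045; 20 -0 0 33 0; 20 -0 0 34 0; 20 -0 0 33 0
```

Gripped (33 mm). Carry it to the bin.

>>> drive_tool --rows "20 0 1 -20 0; 20 0 1 -45 0; 20 0 0 -45 -0.001; 20 -35 28 0 -0.044; 20 -36 26 0 -0.044; 20 -37 25 0 -0.044; 20 -38 23 0 -0.044; 20 -39 22 0 -0.044; 20 -40 20 0 -0.045; 20 -41 18 0 -0.044; 20 -41 16 0 -0.045; 20 -42 14 0 -0.044"

```text
clock: 10.8
eef_pos: [0.3655, -0.1252, 0.1279]
tool_rot: [0.781, 0.625, 0.001, 0.001]
ft_force: [1.5, 0.2, -0.5]
grip_width: 0.0332
```

>>> drive_tool --rows "20 -43 13 0 -0.045; 20 -43 10 0 -0.044; 20 -44 9 0 -0.045; 20 -44 7 0 -0.044; 20 -44 4 0 -0.045; 20 0 0 0 0; 20 0 0 33 0; 20 0 0 34 0; 20 0 0 31 0; 20 0 0 0 0; 46 0 0 0 0; 46 0 0 0 0"

```text
clock: 12.0
eef_pos: [0.3805, -0.3466, 0.0312]
tool_rot: [0.707, 0.707, 0.0, 0.002]
ft_force: [0.3, -0.4, -0.4]
grip_width: 0.0459
```

>>> drive_tool --rows "46 0 0 -33 0; 46 0 0 -33 0; 46 0 0 -33 0; 46 0 0 0 0"

```text
clock: 12.4
eef_pos: [0.3828, -0.3488, 0.1356]
tool_rot: [0.707, 0.707, 0.0, 0.007]
ft_force: [0.6, -0.2, 0.2]
grip_width: 0.0461
```

```bash
python3 -c "
from h import *
im,K=caps()
plan([(56,.4275,.1235,.12,76),(56,.4275,.1235,.02,76,34)])
"
```

```text
[0.4481 0.1185] [0.4078 0.1293] [0.5279 0.3891] [0.3942 0.3827] [0.4726 0.2508] [0.5648 0.4168] [0.4379 0.3861] [0.5078 0.2728] 
at [ 0.3817 -0.3478  0.1331] 90.0 F [-0.8 -0.1 -0.8] w 46.1 t 12.4
14
56 43 4 1 0.022; 56 43 3 1 0.022; 56 43 2 1 0.022; 56 43 1 1 0.022; 56 43 1 1 0.022; 56 43 -0 1 0.022; 56 43 -2 1 0.023; 56 43 -2 2 0.022; 56 43 -3 1 0.023; 56 43 -5 2 0.022; 56 42 -5 1 0.023; 56 0 -0 33 -0
56 0 -0 34 -0; 56 0 -0 33 -0
```

>>> drive_tool --rows "56 43 4 1 0.022; 56 43 3 1 0.022; 56 43 2 1 0.022; 56 43 1 1 0.022; 56 43 1 1 0.022; 56 43 0 1 0.022; 56 43 -2 1 0.023; 56 43 -2 2 0.022; 56 43 -3 1 0.023; 56 43 -5 2 0.027; 56 42 -5 1 0.03; 56 0 0 0 0"

```text
clock: 13.65
eef_pos: [0.426, 0.1299, 0.1154]
tool_rot: [0.79, 0.613, 0.002, -0.0]
ft_force: [0.0, -0.9, -0.3]
grip_width: 0.0562
```

```bash
python3 -c "
from h import *
plan([(56,.428,.1238,.025,75,34)])
"
```

```text
at [0.426  0.1299 0.1154] 75.7 F [ 0.  -0.9 -0.3] w 56.2 t 13.7
3
56 -2 1 30 0.004; 56 -2 1 30 0.004; 56 -1 1 30 0.004
```

>>> drive_tool --rows "56 0 0 0 0; 56 0 0 30 0; 56 0 0 30 0; 56 0 0 32 0; 56 0 0 0 0; 56 0 0 0 0"

```text
clock: 14.25
eef_pos: [0.4248, 0.1241, 0.0232]
tool_rot: [0.792, 0.61, -0.001, -0.0]
ft_force: [0.5, 0.6, -0.0]
grip_width: 0.0562
```

>>> drive_tool --rows "56 0 3 0 0; 56 0 0 0 0; 20 0 0 0 0; 20 0 0 0 0; 20 0 0 0 0; 20 0 0 0 0; 20 0 0 -25 0; 20 0 0 -45 0; 20 0 0 -45 0; 20 0 0 0 0; 20 0 0 0 0"

```text
clock: 15.35
eef_pos: [0.4288, 0.1249, 0.139]
tool_rot: [0.792, 0.611, 0.001, 0.001]
ft_force: [0.3, -0.1, -2.2]
grip_width: 0.0328
```

```bash
python3 -c "
from h import *
plan([(20,.625,-.1435,.14,90)])
"
```

```text
at [0.4288 0.1249 0.139 ] 75.3 F [ 0.3 -0.1 -2.2] w 32.8 t 15.3
8
20 -26 32 -0 -0.032; 20 -27 31 -0 -0.032; 20 -28 31 -0 -0.032; 20 -29 30 -0 -0.032; 20 -30 29 -0 -0.032; 20 -31 27 -0 -0.032; 20 -32 27 -0 -0.032; 20 -34 25 -1 -0.033
```

>>> drive_tool --rows "20 -26 32 0 -0.032; 20 -27 31 0 -0.032; 20 -28 31 0 -0.032; 20 -29 30 0 -0.032; 20 -30 29 0 -0.032; 20 -31 27 0 -0.032; 20 -32 27 0 -0.032; 20 -34 25 -1 -0.033; 20 0 0 20 0; 20 0 0 20 0; 20 0 0 0 0; 20 0 0 0 0"

```text
clock: 16.55
eef_pos: [0.6226, -0.1437, 0.0967]
tool_rot: [0.707, 0.707, -0.001, -0.002]
ft_force: [1.5, 0.4, -1.6]
grip_width: 0.0329
```

```bash
python3 - <<'E'
from h import *
plan([(20,.625,-.1435,.068,90,20)])
im,K=cam("side"); save(np.clip(im.astype(float)*2.2,0,255).astype(np.uint8),"pics/p1.png",(290,180,430,300),5.6)
E
```

```text
at [ 0.6226 -0.1437  0.0967] 90.0 F [ 1.5  0.4 -1.6] w 32.9 t 16.6
2
20 0 1 14 0; 20 0 1 15 0
```

View pics/p1.png

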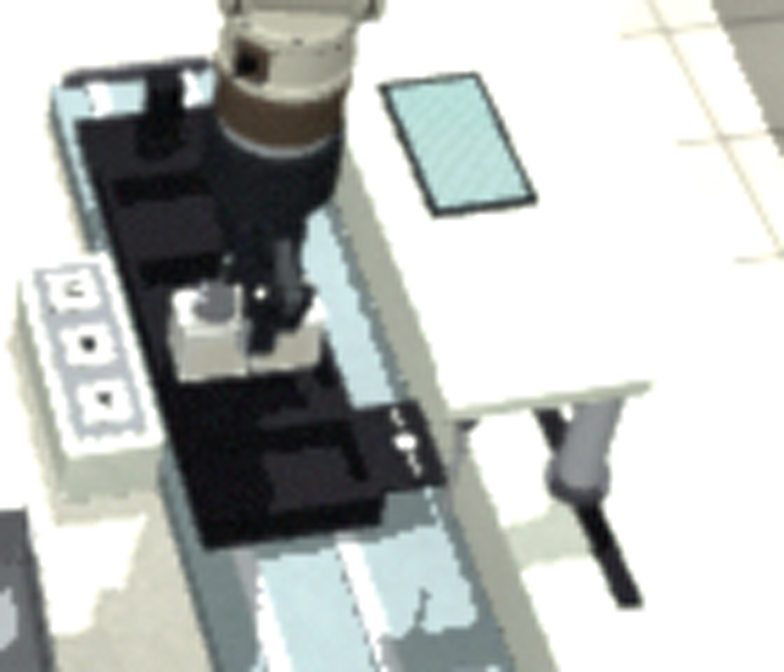

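Held cassette hangs over the third pocket (175–320, 290–380 in the crop). The mark shows at (405,440). Lower it gently.

>>> drive_tool --rows "20 0 2 8 0; 20 0 0 8 0; 20 0 0 6 0; 20 0 0 4 0; 20 0 0 3 0; 20 0 0 0 0"

```text
clock: 17.2
eef_pos: [0.6259, -0.1441, 0.0694]
tool_rot: [0.707, 0.707, -0.0, -0.0]
ft_force: [-0.1, 0.3, -2.2]
grip_width: 0.0327
```

>>> drive_tool --rows "20 0 0 2 0; 20 0 0 1.5 0; 20 0 0 0 0; 48 0 0 0 0; 48 0 0 0 0; 48 0 0 0 0; 48 0 0 -25 0; 48 0 0 -40 0; 48 0 0 0 0; 48 0 0 0 0"

```text
clock: 18.2
eef_pos: [0.6275, -0.1445, 0.1335]
tool_rot: [0.707, 0.707, 0.001, 0.002]
ft_force: [-0.0, 1.1, -0.3]
grip_width: 0.048
```

```bash
python3 - <<'E'
from h import *
im,K=caps()
# B
a=np.array([.5078,.2735]);b=np.array([.473,.2495]);print((a+b)/2,np.degrees(np.arctan2(*(a-b)[::-1])))
T=(.4904,.2615)
plan([(56,*T,.125,124)])
E
```

```text
[0.5091 0.2742] [0.4741 0.2482] [0.3942 0.3827] [0.4366 0.3854] [0.5628 0.4146] [0.5306 0.3899] 
[0.4904 0.2615] 34.59228868750993
at [ 0.6264 -0.1442  0.1319] 90.0 F [ 0.3  0.3 -0.1] w 47.7 t 18.2
10
56 41 -14 1 -0.059; 56 41 -11 1 -0.059; 56 42 -9 1 -0.059; 56 42 -6 1 -0.059; 56 43 -4 0 -0.06; 56 43 -1 1 -0.059; 56 43 1 0 -0.06; 56 42 4 1 -0.059; 56 42 7 0 -0.06; 56 42 9 1 -0.059
```

>>> drive_tool --rows "56 41 -14 1 -0.059; 56 41 -11 1 -0.059; 56 42 -9 1 -0.059; 56 42 -6 1 -0.059; 56 43 -4 0 -0.06; 56 43 -1 1 -0.059; 56 43 1 0 -0.06; 56 42 4 1 -0.059; 56 42 7 0 -0.06; 56 42 9 1 -0.065; 56 0 0 0 0; 56 0 0 0 0"

```text
clock: 19.45
eef_pos: [0.4889, 0.2622, 0.1231]
tool_rot: [0.466, 0.885, -0.001, -0.001]
ft_force: [0.1, 0.2, -0.1]
grip_width: 0.0563
```

>>> drive_tool --rows "56 0 0 35 0; 56 0 0 35 0; 56 0 0 30 0; 56 0 0 0 0; 56 0 0 0 0"

```text
clock: 19.95
eef_pos: [0.4902, 0.2602, 0.0241]
tool_rot: [0.468, 0.884, -0.001, -0.001]
ft_force: [-0.1, -0.7, -0.5]
grip_width: 0.056
```

```bash
python3 - <<'E'
from h import *
plan([(56,.4908,.2613,.024,124.5)])
plan([(20,.4908,.2613,.14,124.5),(20,.625,-.0735,.14,90),(20,.625,-.0735,.105,90)],np.array([.4908,.2613,.024]),np.radians(124.5))
E
```

```text
at [0.4902 0.2602 0.0241] 124.2 F [-0.1 -0.7 -0.5] w 56.0 t 19.9
1
56 1 1 0 -0.005
at [0.4908 0.2613 0.024 ] 124.5 F [-0.1 -0.7 -0.5] w 56.0 t 19.9
13
20 0 0 -39 -0; 20 0 0 -39 -0; 20 0 0 -38 -0; 20 -39 -9 -0 0.067; 20 -40 -6 -0 0.067; 20 -40 -3 -0 0.067; 20 -40 -1 -0 0.067; 20 -40 2 -0 0.067; 20 -40 4 -0 0.067; 20 -39 7 -0 0.067; 20 -39 10 -0 0.067; 20 -38 13 -0 0.066
20 0 -0 35 0
```

>>> drive_tool --rows "56 1 1 0 0; 56 0 0 0 0; 20 0 0 0 0; 20 0 0 0 0; 20 0 0 0 0; 20 0 0 0 0; 20 0 0 -26 0; 20 0 0 -45 0; 20 0 0 -45 0; 20 0 0 0 0"

```text
clock: 20.95
eef_pos: [0.4945, 0.2654, 0.1475]
tool_rot: [0.467, 0.884, 0.005, 0.004]
ft_force: [1.7, 1.0, -1.1]
grip_width: 0.0326
```

>>> drive_tool --rows "20 -39 -9 0 0.067; 20 -40 -6 0 0.067; 20 -40 -3 0 0.067; 20 -40 -1 0 0.067; 20 -40 2 0 0.067; 20 -40 4 0 0.067; 20 -39 7 0 0.067; 20 -39 10 0 0.067; 20 -38 13 0 0.066; 20 0 0 0 0; 20 0 0 20 0; 20 0 0 0 0"

```text
clock: 22.15
eef_pos: [0.6215, -0.0719, 0.1169]
tool_rot: [0.708, 0.706, -0.002, -0.003]
ft_force: [-1.3, 1.3, -1.7]
grip_width: 0.0327
```

```bash
python3 - <<'E'
from h import *
caps()
plan([(20,.6255,-.0735,.068,90,20)])
E
```

```text
[0.3955 0.3815] [0.5299 0.3899] [0.4378 0.3894] [0.5622 0.4132] 
at [ 0.6221 -0.0716  0.1182] 89.9 F [-2.   0.3 -1. ] w 32.2 t 22.2
3
20 -1 1 17 -0.001; 20 -0 1 17 -0.001; 20 -1 1 16 -0
```

>>> drive_tool --rows "20 -2 3 15 0; 20 0 0 15 0; 20 0 0 8 0; 20 0 0 5 0; 20 0 0 4 0; 20 0 0 3 0; 20 0 0 0 0; 20 0 0 0 0"

```text
clock: 23.0
eef_pos: [0.6275, -0.0742, 0.0709]
tool_rot: [0.708, 0.706, 0.0, 0.0]
ft_force: [1.0, 1.4, -1.0]
grip_width: 0.0326
```

>>> drive_tool --rows "20 0 -1 3 0; 20 0 0 2 0; 20 0 0 0 0; 48 0 0 0 0; 48 0 0 0 0; 48 0 0 0 0; 48 0 0 -25 0; 48 0 0 -40 0; 48 0 0 0 0; 48 0 0 0 0"

```text
clock: 24.0
eef_pos: [0.6271, -0.0742, 0.1317]
tool_rot: [0.708, 0.706, 0.001, 0.001]
ft_force: [0.4, 0.5, -0.4]
grip_width: 0.0481
```

```bash
python3 - <<'E'
from h import *
im,K=caps()
c=im[125:200,245:390].astype(float); save(np.clip(c*1.6,0,255).astype(np.uint8),'pics/tray2.png',s=5.5)
# A
a=np.array([.5635,.4146]);b=np.array([.529,.3893]);print((a+b)/2,np.degrees(np.arctan2(*(a-b)[::-1])))
plan([(56,*((a+b)/2),.125,124.5)])
E
```

```text
[0.3941 0.3841] [0.5272 0.389 ] [0.4379 0.3861] [0.5628 0.4153] 
[0.54625 0.40195] 36.25383773744486
at [ 0.626  -0.0741  0.1302] 89.8 F [-0.2 -0.4 -0.5] w 47.9 t 24.1
11
56 43 -7 0 -0.055; 56 44 -5 1 -0.055; 56 44 -3 0 -0.055; 56 44 -0 1 -0.055; 56 44 2 0 -0.055; 56 44 5 1 -0.055; 56 43 7 0 -0.055; 56 43 9 1 -0.055; 56 42 12 0 -0.055; 56 41 14 1 -0.055; 56 41 16 0 -0.055
```

View pics/tray2.png

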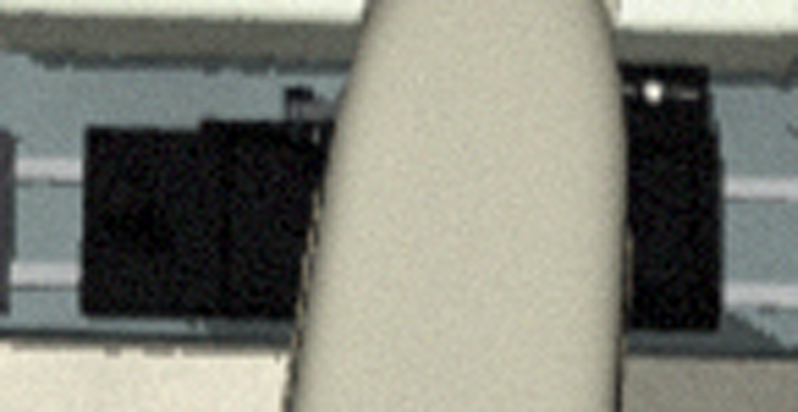

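```bash
python3 - <<'E'
from h import *
im,K=cam("top")
for u,v in((290,222),(194,225),(195,215),(288,209)): print(w(K,u/1.42,v/1.42,.0),w(K,u/1.42,v/1.42,.06))
E
```

```text
[0.65797383 0.26750602 0.        ] [0.64015304 0.25919594 0.06      ]
[0.64429836 0.47555685 0.        ] [0.62700305 0.45925237 0.06      ]
[0.66697473 0.47530573 0.        ] [0.64880807 0.4590109  0.06      ]
[0.68731855 0.27359763 0.        ] [0.66837018 0.26505348 0.06      ]
```

>>> drive_tool --rows "56 43 -7 0 -0.055; 56 44 -5 1 -0.055; 56 44 -3 0 -0.055; 56 44 0 1 -0.055; 56 44 2 0 -0.055; 56 44 5 1 -0.055; 56 43 7 0 -0.055; 56 43 9 1 -0.055; 56 42 12 0 -0.055; 56 41 14 1 -0.06; 56 41 16 0 -0.06; 56 0 0 0 0"

```text
clock: 25.3
eef_pos: [0.5429, 0.4073, 0.1228]
tool_rot: [0.458, 0.889, -0.001, -0.001]
ft_force: [0.5, 0.8, 0.5]
grip_width: 0.0562
```

>>> drive_tool --rows "56 0 0 0 0; 56 0 0 35 0; 56 0 0 35 0; 56 0 0 30 0; 56 0 0 0 0; 56 0 0 0 0"

```text
clock: 25.9
eef_pos: [0.5458, 0.4002, 0.0249]
tool_rot: [0.462, 0.887, -0.001, -0.001]
ft_force: [0.6, 0.2, 0.9]
grip_width: 0.0561
```

```bash
python3 - <<'E'
from h import *
T=(.546,.402)
plan([(56,*T,.024,126)])
plan([(20,*T,.14,126),(20,.625,-.0035,.14,90)],np.array([*T,.024]),np.radians(126))
E
```

```text
at [0.5458 0.4002 0.0249] 125.0 F [0.6 0.2 0.9] w 56.1 t 25.9
1
56 1 1 1 -0.018
at [0.546 0.402 0.024] 126.0 F [0.6 0.2 0.9] w 56.1 t 25.9
13
20 0 0 -39 -0; 20 0 0 -39 -0; 20 0 0 -38 -0; 20 -37 -17 -0 0.063; 20 -39 -15 -0 0.063; 20 -39 -13 -0 0.063; 20 -40 -10 -0 0.063; 20 -41 -8 -0 0.063; 20 -41 -5 -0 0.063; 20 -41 -2 -0 0.063; 20 -41 0 -0 0.062; 20 -41 3 -0 0.063
20 -42 5 -0 0.062
```

>>> drive_tool --rows "56 1 1 1 0; 56 0 0 0 0; 20 0 0 0 0; 20 0 0 0 0; 20 0 0 0 0; 20 0 0 0 0; 20 0 0 -26 0; 20 0 0 -45 0; 20 0 0 -45 0; 20 0 0 0 0"

```text
clock: 26.9
eef_pos: [0.5496, 0.4061, 0.1489]
tool_rot: [0.461, 0.887, 0.006, 0.003]
ft_force: [1.3, 0.4, 0.1]
grip_width: 0.0328
```

>>> drive_tool --rows "20 -37 -17 0 0.06; 20 -39 -15 0 0.06; 20 -39 -13 0 0.06; 20 -40 -10 0 0.063; 20 -41 -8 0 0.063; 20 -41 -5 0 0.063; 20 -41 -2 0 0.063; 20 -41 0 0 0.062; 20 -41 3 0 0.063; 20 -42 5 0 0.06; 20 0 0 0 0; 20 0 0 0 0"

```text
clock: 28.1
eef_pos: [0.6206, -0.0044, 0.1394]
tool_rot: [0.71, 0.705, -0.001, -0.001]
ft_force: [-0.5, 0.5, -0.9]
grip_width: 0.0325
```

```bash
python3 - <<'E'
from h import *
caps()
plan([(20,.625,-.0035,.08,90,20)])
E
```

```text
[0.3954 0.3835] [0.4372 0.3887] 
at [ 0.6205 -0.0032  0.1395] 89.7 F [-0.2  0.3 -2.2] w 32.3 t 28.1
3
20 -0 1 20 -0.002; 20 -0 2 20 -0.002; 20 -0 1 20 -0.001
```

>>> drive_tool --rows "20 0 2 20 -0.005; 20 0 2 20 0; 20 0 0 12 0; 20 0 0 8 0; 20 0 0 5 0; 20 0 0 3 0; 20 0 0 0 0; 20 0 0 0 0"

```text
clock: 28.95
eef_pos: [0.6257, -0.0032, 0.0732]
tool_rot: [0.707, 0.707, 0.0, 0.0]
ft_force: [0.4, 0.8, -0.4]
grip_width: 0.0327
```

>>> drive_tool --rows "20 0 0 4 0; 20 0 0 2 0; 20 0 0 1 0; 20 0 0 0 0; 48 0 0 0 0; 48 0 0 0 0; 48 0 0 0 0; 48 0 0 -25 0; 48 0 0 -40 0; 48 0 0 0 0; 48 0 0 0 0"

```text
clock: 30.05
eef_pos: [0.6262, -0.0032, 0.1316]
tool_rot: [0.707, 0.707, 0.001, 0.001]
ft_force: [-0.4, -0.5, -0.4]
grip_width: 0.0478
```

```bash
python3 - <<'E'
from h import *
caps()
plan([(56,.416,.3855,.125,95)])
E
```

```text
[0.3962 0.3822] [0.4379 0.3861] [0.5821 0.083 ] [0.593  0.1096] 
at [ 0.6251 -0.0032  0.1302] 90.0 F [-0.7  0.1  0.1] w 47.6 t 30.1
10
56 39 -21 1 -0.009; 56 39 -21 0 -0.009; 56 39 -20 1 -0.009; 56 39 -20 0 -0.009; 56 40 -19 1 -0.009; 56 40 -19 0 -0.008; 56 40 -19 1 -0.009; 56 40 -18 0 -0.008; 56 40 -18 1 -0.009; 56 41 -18 0 -0.008
```

>>> drive_tool --rows "56 39 -21 1 -0.009; 56 39 -21 0 -0.009; 56 39 -20 1 -0.009; 56 39 -20 0 -0.009; 56 40 -19 1 -0.009; 56 40 -19 0 -0.008; 56 40 -19 1 -0.009; 56 40 -18 0 -0.008; 56 40 -18 1 -0.009; 56 41 -18 0 -0.008; 56 0 0 0 0; 56 0 0 0 0"

```text
clock: 31.3
eef_pos: [0.4148, 0.3859, 0.1237]
tool_rot: [0.675, 0.738, -0.002, 0.0]
ft_force: [-0.4, -0.6, 0.2]
grip_width: 0.0564
```

>>> drive_tool --rows "56 0 0 35 0; 56 0 0 35 0; 56 0 0 30 0; 56 0 0 0 0; 56 0 0 0 0"

```text
clock: 31.8
eef_pos: [0.4165, 0.3842, 0.025]
tool_rot: [0.676, 0.737, -0.001, -0.0]
ft_force: [0.6, 0.8, 0.3]
grip_width: 0.0559
```

```bash
python3 - <<'E'
from h import *
T=(.416,.3855)
plan([(56,*T,.024,95)])
plan([(20,*T,.14,95),(20,.625,-.2135,.14,90)],np.array([*T,.024]),np.radians(95))
E
```

```text
at [0.4165 0.3842 0.025 ] 94.9 F [0.6 0.8 0.3] w 55.9 t 31.8
1
56 1 -0 1 -0.002
at [0.416  0.3855 0.024 ] 95.0 F [0.6 0.8 0.3] w 55.9 t 31.8
18
20 0 0 -39 -0; 20 0 0 -39 -0; 20 0 0 -38 -0; 20 -41 10 -0 0.006; 20 -41 11 -0 0.006; 20 -41 11 -0 0.006; 20 -41 11 -0 0.006; 20 -41 11 -0 0.006; 20 -41 12 -0 0.006; 20 -40 12 -0 0.006; 20 -40 12 -0 0.006; 20 -40 12 -0 0.006
20 -40 13 -0 0.006; 20 -40 13 -0 0.005; 20 -41 13 -0 0.006; 20 -40 13 -0 0.005; 20 -40 14 -0 0.006; 20 -41 13 -0 0.005
```

>>> drive_tool --rows "56 1 0 1 0; 56 0 0 0 0; 20 0 0 0 0; 20 0 0 0 0; 20 0 0 0 0; 20 0 0 0 0; 20 0 0 -26 0; 20 0 0 -45 0; 20 0 0 -45 0; 20 0 0 0 0"

```text
clock: 32.8
eef_pos: [0.4195, 0.3901, 0.1477]
tool_rot: [0.676, 0.737, 0.007, 0.001]
ft_force: [1.2, 0.6, -1.4]
grip_width: 0.0327
```

>>> drive_tool --rows "20 -41 10 0 0.006; 20 -41 11 0 0.006; 20 -41 11 0 0.006; 20 -41 11 0 0.006; 20 -41 11 0 0.006; 20 -41 12 0 0.006; 20 -40 12 0 0.006; 20 -40 12 0 0.006; 20 -40 12 0 0.006; 20 -40 13 0 0.006; 20 -40 13 0 0.005; 20 -41 13 0 0.006"

```text
clock: 34.0
eef_pos: [0.5833, -0.0933, 0.1396]
tool_rot: [0.701, 0.713, -0.0, -0.001]
ft_force: [1.2, -0.2, -1.1]
grip_width: 0.0323
```

>>> drive_tool --rows "20 -40 13 0 0.005; 20 -40 14 0 0.006; 20 -25 13 0 0.005; 20 -12 0 0 0; 20 0 0 0 0; 20 0 0 0 0"

```text
clock: 34.6
eef_pos: [0.6238, -0.2073, 0.1397]
tool_rot: [0.707, 0.707, -0.0, -0.001]
ft_force: [1.0, 0.4, -2.0]
grip_width: 0.0326
```

```bash
python3 - <<'E'
from h import *
plan([(20,.625,-.2135,.08,90,20)])
E
```

```text
at [ 0.6238 -0.2073  0.1397] 90.0 F [ 1.   0.4 -2. ] w 32.6 t 34.6
4
20 -2 0 15 0; 20 -1 0 15 0; 20 -2 1 15 0; 20 -1 0 15 0.001
```

>>> drive_tool --rows "20 -4 1 15 0; 20 -2 0 20 0; 20 0 0 15 0; 20 0 0 10 0; 20 0 0 4 0; 20 0 0 3 0; 20 0 0 0 0; 20 0 0 0 0"

```text
clock: 35.4
eef_pos: [0.6263, -0.2145, 0.0743]
tool_rot: [0.707, 0.707, 0.0, 0.001]
ft_force: [0.1, -0.6, -0.5]
grip_width: 0.0327
```

>>> drive_tool --rows "20 0 0 4 0; 20 0 0 2 0; 20 0 0 1 0; 20 0 0 0 0; 48 0 0 0 0; 48 0 0 0 0; 48 0 0 0 0; 48 0 0 -25 0; 48 0 0 -40 0; 48 0 -20 -10 0; 48 20 -40 0 0; 48 40 -20 0 0"

```text
clock: 36.6
eef_pos: [0.5438, -0.156, 0.1417]
tool_rot: [0.709, 0.705, -0.0, 0.0]
ft_force: [1.2, 1.0, -0.4]
grip_width: 0.048
```

>>> drive_tool --rows "48 45 -10 0 0; 48 45 -10 0 0; 48 45 -10 0 0; 48 45 -10 0 0; 48 45 -10 0 0; 48 45 -10 0 0; 48 45 -5 0 0; 48 45 0 0 0; 20 20 0 0 0; 20 0 0 0 0; 20 0 0 0 0"

```text
clock: 37.7
eef_pos: [0.4804, 0.2256, 0.1412]
tool_rot: [0.707, 0.708, -0.0, 0.0]
ft_force: [0.0, 0.4, 0.2]
grip_width: 0.0198
```

```bash
python3 - <<'E'
from h import *
im,K=cam("top")
save(np.clip(im*1.5,0,255).astype(np.uint8),'pics/tray3.png',(245,82,440,290),2.8)
im2,K2=cam("side"); save(np.clip(im2*1.7,0,255).astype(np.uint8),'pics/sd3.png',(290,180,430,300),5.6)
save(im2,'pics/full.png')
plan([])
E
```

```text
at [0.4806 0.2245 0.1413] 89.9 F [-0.7  0.3  0. ] w 19.8 t 37.8
0
```

View pics/tray3.png

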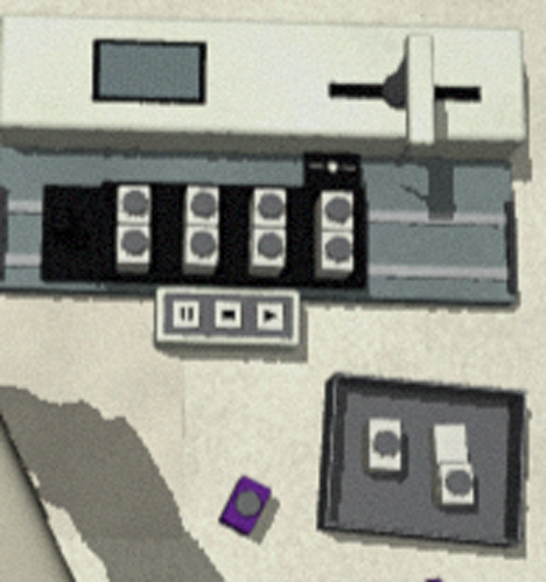

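View pics/sd3.png

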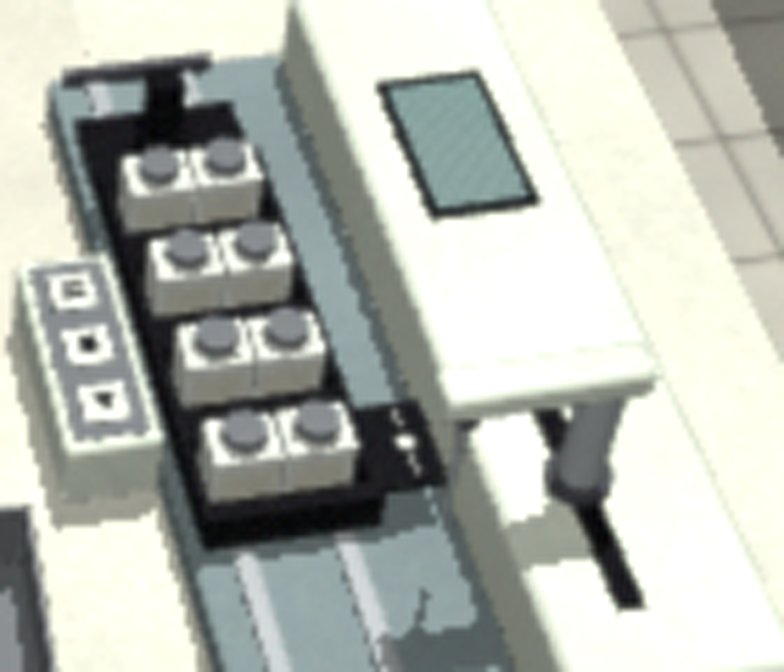

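All four stand in the pockets (top crop, caps at x≈134/204/269/338), and both odd ones are in the bin at (386,445) and (454,465). I'll check seating heights by triangulation, then locate the needle tip and knob.

```bash
python3 - <<'E'
from h import *
im,K=cam("top"); im2,K2=cam("side")
def tri(a,b):
    A=[]
    for K_,(u,v) in((K,a),(K2,b)):
        f,cx,cy,R,t=K_; P=np.array([[f,0,cx],[0,f,cy],[0,0,1]])@np.c_[R,t]; A+= [u*P[2]-P[0],v*P[2]-P[1]]
    X=np.linalg.svd(np.array(A))[2][-1]; return (X[:3]/X[3]).round(4)
T=lambda x,y:((x+.5)/2.8-.5+245,(y+.5)/2.8-.5+82)
S=lambda x,y:((x+.5)/5.6-.5+290,(y+.5)/5.6-.5+180)
for n,a,b in(("c4r",(338,208),(320,420)),("c4f",(338,249),(245,430)),("c3r",(270,206),(290,328)),("c3f",(270,246),(218,336)),("c2r",(204,205),(260,241)),("c2f",(203,245),(188,248)),("c1r",(134,203),(228,156)),("c1f",(134,243),(160,165)),("mark",(333,167),(405,440))): print(n,tri(T(*a),S(*b)))
iS=lambda p:((np.array(p)+.5-[290,180])*5.6-.5).round(0)
for y in(-.270,-.276,-.282):
  print(y,[iS(px(K2,(.702,y,z))) for z in(.072,.10,.174)])
print("knob px side",iS(px(K2,(.6255,.0595,.094))))
# front face arm bottom corners
c=im2[215:275,355:390]; cv2.imwrite("pics/n2.png",cv2.resize(np.clip(c.astype(float)*1.9,0,255).astype(np.uint8)[:,:,::-1],None,fx=9,fy=9,interpolation=cv2.INTER_CUBIC))
E
```

```text
c4r [ 0.6473 -0.2133  0.0922]
c4f [ 0.6034 -0.2132  0.0922]
c3r [ 0.6483 -0.143   0.0904]
c3f [ 0.6048 -0.1431  0.0919]
c2r [ 0.6474 -0.0744  0.0913]
c2f [ 0.6035 -0.0738  0.0929]
c1r [ 0.6467 -0.0016  0.0912]
c1f [ 0.6033 -0.0026  0.0918]
mark [ 0.7015 -0.2135  0.0626]
-0.27 [array([438., 508.]), array([445., 478.]), array([464., 393.])]
-0.276 [array([441., 517.]), array([448., 486.]), array([468., 402.])]
-0.282 [array([444., 525.]), array([451., 495.]), array([471., 411.])]
knob px side [171.  89.]
```

View pics/n2.png

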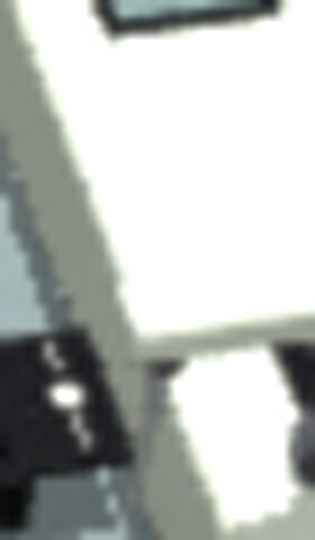

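Seating heights agree: all caps come out at z≈0.091–0.093, the same small bias throughout. The needle holder stub at (150,370–420) in this crop lies on the projected line for y≈-0.276 to -0.278. I'll refine the arm centreline and plan the knob grip.

```bash
python3 - <<'E'
from h import *
im,K=cam("top"); g=cv2.cvtColor(im,cv2.COLOR_RGB2GRAY).astype(float)
# rectify plane z=.194: rows x .69-.80, cols y -.25..-.30
ys=np.arange(-.245,-.312,-.001); 
for xs in(np.arange(.688,.715,.002),np.arange(.72,.745,.002),np.arange(.775,.795,.002)):
    m=np.array([[px(K,(x,y,.194)) for y in ys] for x in xs],np.float32)
    p=cv2.remap(g.astype(np.float32),m[...,0],m[...,1],cv2.INTER_CUBIC).mean(0)
    print(xs[0],p.round(0).astype(int).tolist())
print("first y",ys[0])
plan([(44,.6255,.12,.14,90),(44,.6255,.0595,.14,90)])
E
```

```text
0.688 [136, 136, 136, 135, 135, 135, 135, 135, 135, 135, 134, 135, 134, 135, 137, 130, 108, 85, 77, 88, 109, 127, 138, 145, 150, 150, 149, 149, 149, 148, 148, 148, 148, 148, 148, 148, 148, 148, 150, 150, 146, 142, 133, 114, 95, 78, 73, 77, 79, 80, 79, 79, 78, 78, 78, 78, 85, 102, 120, 134, 137, 134, 134, 134, 134, 134, 134]
0.72 [52, 48, 44, 43, 43, 40, 39, 38, 38, 39, 40, 39, 38, 38, 38, 41, 48, 55, 69, 91, 111, 130, 141, 143, 147, 149, 149, 150, 149, 148, 148, 148, 148, 148, 149, 149, 149, 149, 150, 151, 149, 143, 137, 118, 89, 62, 41, 36, 40, 40, 41, 43, 43, 43, 48, 56, 66, 73, 74, 74, 75, 75, 74, 71, 70, 68, 68]
0.775 [142, 142, 142, 143, 143, 144, 144, 144, 144, 146, 147, 147, 150, 148, 136, 121, 105, 92, 85, 88, 102, 122, 139, 144, 145, 147, 148, 147, 147, 147, 147, 147, 147, 147, 147, 146, 146, 147, 147, 146, 144, 139, 129, 119, 117, 126, 139, 147, 149, 148, 148, 148, 147, 147, 147, 147, 147, 147, 148, 148, 149, 149, 148, 148, 148, 147, 147]
first y -0.245
at [0.4809 0.2243 0.1416] 89.9 F [ 0.8 -0.1 -0.8] w 20.1 t 38.0
6
44 -26 36 0 -0; 44 -26 36 1 -0.001; 44 -26 36 0 -0; 44 -26 37 1 -0.001; 44 -30 -0 -0 0; 44 -31 -0 -0 0
```

>>> drive_tool --rows "50 -26 36 0 0; 50 -26 36 0 0; 50 -26 36 0 0; 50 -26 37 0 0; 50 -30 0 0 0; 50 -27 0 0 0; 50 0 0 0 0; 50 0 0 25 0; 50 0 0 25 0; 50 0 0 15 0; 50 0 0 0 0; 50 0 0 0 0"

```text
clock: 39.15
eef_pos: [0.6257, 0.0646, 0.0768]
tool_rot: [0.707, 0.707, 0.0, -0.0]
ft_force: [0.5, 0.4, 0.1]
grip_width: 0.05
```

```bash
python3 - <<'E'
from h import *
im2,K2=cam("side")
u=lambda x,y:((x+.5)/5.6-.5+290,(y+.5)/5.6-.5+180)
print(w(K2,*u(165,85),.094))
plan([(50,.6255,.0625,.066,90)])
E
```

```text
[0.62263394 0.0637172  0.094     ]
at [0.6264 0.0648 0.0776] 90.0 F [-0.2  0.3  0.2] w 50.0 t 39.2
1
50 -2 -1 12 0
```

Close on the knob, then see how far the gripper or tray settles.

>>> drive_tool --rows "50 -1 0 10 0; 50 0 0 0 0; 50 0 0 0 0; 10 0 0 0 0; 10 0 0 0 0; 10 0 0 0 0; 10 0 0 0 0; 10 0 0 0 0"

```text
clock: 40.0
eef_pos: [0.6261, 0.0642, 0.0674]
tool_rot: [0.707, 0.707, 0.001, 0.0]
ft_force: [-1.8, 3.0, 5.5]
grip_width: 0.0208
```

```bash
cat >> h.py <<'E'
def mark(show=None):
    im,K=cam("top"); g=cv2.cvtColor(im,cv2.COLOR_RGB2GRAY).astype(np.float32)
    xs=np.arange(.715,.688,-.0005); ys=np.arange(-.19,-.30,-.0005)
    m=np.array([[px(K,(x,y,.06)) for y in ys] for x in xs],np.float32)
    p=cv2.GaussianBlur(cv2.remap(g,m[...,0],m[...,1],cv2.INTER_CUBIC),(0,0),4)
    t=p; 
    if show: save(np.repeat(np.clip(cv2.remap(g,m[...,0],m[...,1],cv2.INTER_CUBIC)*2,0,255).astype(np.uint8)[...,None],3,2),show,s=3)
    return p,xs,ys,im,K
E
python3 - <<'E'
from h import *
p,xs,ys,im,K=mark()
k=p[:, :130].copy(); k[:10]=0; k[-8:]=0
i,j=np.unravel_index(k.argmax(),k.shape); print("mark",xs[i],ys[j],k.max(),np.median(p))
plan([])
E
```

```text
mark 0.7030000000000013 -0.21950000000000003 126.17371 40.017067
at [0.6262 0.0642 0.0674] 90.1 F [-1.5  3.6  4.8] w 21.1 t 40.0
0
```

```bash
python3 - <<'E'
from h import *
p,xs,ys,im,K=mark("pics/mk.png")
for x in(.706,.7025,.699):
    r=p[np.abs(xs-x).argmin()]; print(x,[(round(float(y),3),int(v)) for y,v in zip(ys[::6],r[::6])][:20])
E
```

```text
0.706 [(-0.19, 14), (-0.193, 18), (-0.196, 30), (-0.199, 36), (-0.202, 31), (-0.205, 25), (-0.208, 24), (-0.211, 25), (-0.214, 51), (-0.217, 93), (-0.22, 104), (-0.223, 71), (-0.226, 31), (-0.229, 21), (-0.232, 23), (-0.235, 25), (-0.238, 26), (-0.241, 22), (-0.244, 16), (-0.247, 22)]
0.7025 [(-0.19, 14), (-0.193, 18), (-0.196, 33), (-0.199, 42), (-0.202, 38), (-0.205, 33), (-0.208, 32), (-0.211, 32), (-0.214, 61), (-0.217, 109), (-0.22, 124), (-0.223, 84), (-0.226, 41), (-0.229, 36), (-0.232, 43), (-0.235, 45), (-0.238, 46), (-0.241, 42), (-0.244, 26), (-0.247, 21)]
0.699 [(-0.19, 11), (-0.193, 10), (-0.196, 15), (-0.199, 20), (-0.202, 23), (-0.205, 25), (-0.208, 24), (-0.211, 22), (-0.214, 38), (-0.217, 72), (-0.22, 84), (-0.223, 53), (-0.226, 25), (-0.229, 25), (-0.232, 29), (-0.235, 30), (-0.238, 29), (-0.241, 26), (-0.244, 17), (-0.247, 16)]
```

View pics/mk.png

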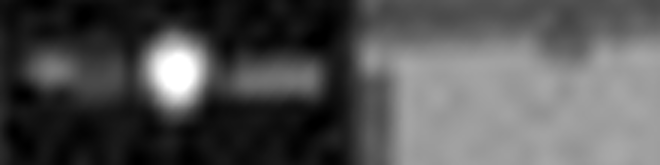

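The tray shifted about 6 mm in closing, since the knob was slightly further left. The mark is now at y=-0.2195. Slide -55 mm and re-measure.

>>> drive_tool --rows "10 -5 0 0 0; 10 -10 0 0 0; 10 -12 0 0 0; 10 -12 0 0 0; 10 -10 0 0 0; 10 -6 0 0 0; 10 0 0 0 0; 10 0 0 0 0; 10 0 0 0 0; 10 0 0 0 0"

```text
clock: 41.1
eef_pos: [0.6264, 0.0073, 0.0674]
tool_rot: [0.707, 0.707, -0.0, 0.001]
ft_force: [-0.2, -1.5, 5.2]
grip_width: 0.0212
```

```bash
python3 - <<'E'
from h import *
p,xs,ys,im,K=mark("pics/mk2.png")
k=p[:,120:200].copy(); k[:10]=0; k[-8:]=0
i,j=np.unravel_index(k.argmax(),k.shape); print("mark",xs[i],ys[j+120],k.max())
im2,K2=cam("side"); save(np.clip(im2*1.7,0,255).astype(np.uint8),'pics/sd4.png',(340,230,400,290),9)
plan([])
E
```

```text
mark 0.7035000000000012 -0.2760000000000001 133.88875
at [0.6264 0.0073 0.0674] 90.0 F [-0.8 -1.5  4.9] w 21.0 t 41.2
0
```

View pics/mk2.png

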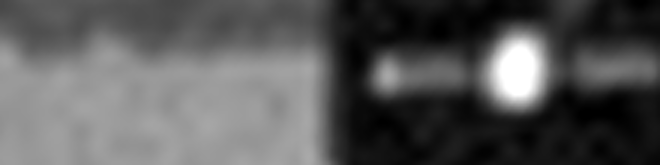

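View pics/sd4.png

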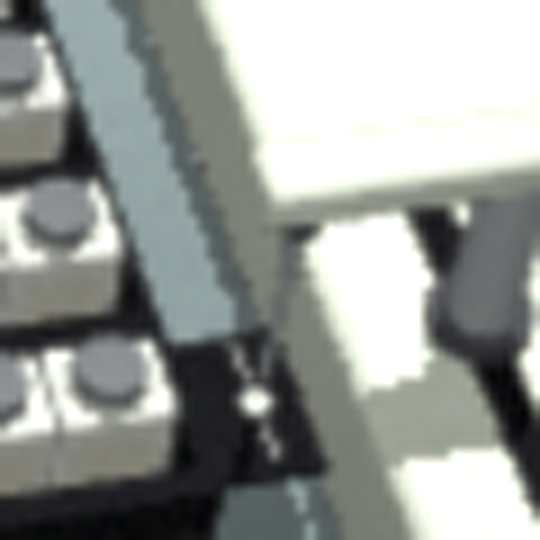

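In the side crop the mark is at (255,402), and the faint needle line runs from about (290,260) to (265,365), nearly straight above it. In the top crop a faint needle streak shows near (560,40), right of the disc. I'll quantify that streak.

```bash
python3 - <<'E'
from h import *
acc=0
for _ in range(6):
    im,K=cam("top"); acc=acc+cv2.cvtColor(im,cv2.COLOR_RGB2GRAY).astype(np.float32)
g=acc/6
np.set_printoptions(linewidth=220)
a=px(K,(.7035,-.276,.06)).round().astype(int); print("mark px",a, px(K,(.7035,-.276,.06)))
print("cols",np.arange(a[0]-6,a[0]+12)); print(g[a[1]-11:a[1]+5,a[0]-6:a[0]+12].round().astype(int), "first row",a[1]-11)
for Y in(-.274,-.277,-.280):
    print(Y,[px(K,(.7025,Y,z)).round(1) for z in(.072,.09,.11,.14)])
E
```

```text
mark px [384 142] [384.36567784 141.67113616]
cols [378 379 380 381 382 383 384 385 386 387 388 389 390 391 392 393 394 395]
[[ 66  68  74  77  76  77  76  78  79  70  67  66  68 110 140 146 144 145]
 [ 58  57  58  60  58  58  58  56  56  57  54  58  66  88 118 126 124 121]
 [ 59  57  58  58  57  57  57  58  58  56  58  57  57  62  76  87  85  74]
 [ 58  58  57  58  58  58  56  56  58  58  56  52  43  52  58  59  59  57]
 [ 57  57  58  57  57  58  57  58  58  57  56  44  41  51  55  56  53  56]
 [ 46  45  46  46  46  44  46  46  44  48  49  34  40  48  49  49  51  54]
 [ 19  18  18  19  20  20  17  15  19  27  38  25  25  24  24  26  39  52]
 [  7   9   8   6   7  10   6   7  13  27  31  14  10  10  10   9  21  44]
 [ 10   7   8   5   6  11  20  18  22  30  17   9   7   7   8   9  18  41]
 [ 12  13  13  11   6  35  82  81  42  22  13  11  12  10  12   6  19  42]
 [ 41  40  39  35  27  76 140 138  64  26  39  40  40  40  37  10  18  43]
 [ 56  53  54  49  39  96 144 142  65  30  50  52  53  55  49  13  18  48]
 [ 14  15  15  14  18  63 114 112  40  10  14  14  13  15  15   8  12  47]
 [  6   7   8   3   7  15  32  28  11   8   6   4   3   8   3   8  15  49]
 [ 10   5   8   8   6   8   9   6  10   7   7   8   5   4   7   7  16  48]
 [ 10   6   9   6   9  11   8   8  11   8  10  11   7   9  11   4  14  47]] first row 131
-0.274 [array([384.6, 140.7]), array([385.9, 138.7]), array([387.4, 136.5]), array([389.7, 133.1])]
-0.277 [array([385.6, 140.7]), array([386.9, 138.8]), array([388.4, 136.5]), array([390.8, 133.1])]
-0.28 [array([386.6, 140.8]), array([387.9, 138.8]), array([389.5, 136.6]), array([391.8, 133.1])]
```

Needle streak (rows 137–139, columns 387.8/387.5/386.8) matches needle y=-0.277. The mark is at -0.2759, so nudge -1 mm and release.

>>> drive_tool --rows "10 -1 0 0 0; 10 0 0 0 0; 10 0 0 0 0; 40 0 0 0 0; 40 0 0 0 0; 40 0 0 0 0; 40 0 0 -25 0; 40 0 0 -40 0; 0 0 -30 -10 0; 0 0 0 0 0; 0 0 0 0 0"

```text
clock: 42.6
eef_pos: [0.5955, 0.0074, 0.1416]
tool_rot: [0.707, 0.707, 0.0, 0.0]
ft_force: [-0.2, -0.7, 0.2]
grip_width: 0.0001
```

```bash
python3 - <<'E'
from h import *
p,xs,ys,im,K=mark()
g=cv2.cvtColor(im,cv2.COLOR_RGB2GRAY).astype(float)[141:143,381:388].mean(0)-42; g[g<0]=0; print("mark u",(g*np.arange(381,388)).sum()/g.sum())
plan([(0,.5375,-.1486,.13,90),(0,.5375,-.1486,.07,90)])
E
```

```text
mark u 384.41141732283467
at [0.5957 0.0074 0.141 ] 90.0 F [ 0.9 -0.1 -0.3] w -0.1 t 42.6
6
0 -39 -15 3 0; 0 -39 -14 3 0; 0 -39 -15 3 0; 0 -39 -14 2 0; 0 -0 -0 30 0; 0 -0 -0 30 0
```

Mark is within about 1 mm of the needle after release. Now the start key.

>>> drive_tool --rows "0 -39 -15 3 0; 0 -39 -14 3 0; 0 -39 -15 3 0; 0 -39 -14 2 0; 0 0 0 0 0; 0 0 0 0 0; 0 0 0 30 0; 0 0 0 30 0; 0 0 0 0 0; 0 0 0 0 0"

```text
clock: 43.65
eef_pos: [0.5378, -0.1472, 0.07]
tool_rot: [0.706, 0.708, -0.0, -0.001]
ft_force: [0.3, 0.7, 0.4]
grip_width: 0.0002
```

>>> drive_tool --rows "0 -1 0 5 0; 0 0 0 5 0; 0 0 0 4 0; 0 0 0 2 0; 0 0 0 1 0; 0 0 0 0.5 0; 0 0 0 0.5 0; 0 0 0 0.3 0; 0 0 0 0 0; 0 0 0 0 0"

```text
clock: 44.65
eef_pos: [0.5377, -0.1495, 0.0525]
tool_rot: [0.707, 0.707, -0.0, 0.0]
ft_force: [-2.1, 0.8, 4.1]
grip_width: -0.0001
```

>>> drive_tool --rows "0 0 0 0.5 0; 0 0 0 0.5 0; 0 0 0 0 0; 0 0 0 0 0; 0 0 0 0 0; 0 0 0 0 0"

```text
clock: 45.25
eef_pos: [0.5377, -0.1494, 0.0521]
tool_rot: [0.707, 0.707, 0.0, 0.0]
ft_force: [-3.4, 2.6, 7.7]
grip_width: -0.0002
```

Start took the press at about 8 N, held. Lift clear and check.

>>> drive_tool --rows "0 0 0 -20 0; 0 0 0 -40 0; 0 0 -40 -30 0; 0 40 -20 0 0; 0 45 0 0 0; 0 45 0 0 0; 0 45 0 0 0; 0 45 0 0 0; 0 45 0 0 0; 0 20 0 0 0; 0 0 0 0 0; 0 0 0 0 0"

```text
clock: 46.45
eef_pos: [0.4776, 0.1357, 0.1408]
tool_rot: [0.707, 0.708, -0.0, 0.0]
ft_force: [-0.6, -0.2, 0.6]
grip_width: -0.0002
```

```bash
python3 - <<'E'
from h import *
p,xs,ys,im,K=mark()
g=cv2.cvtColor(im,cv2.COLOR_RGB2GRAY).astype(float)[141:143,381:388].mean(0)-42; g[g<0]=0; print("mark u",(g*np.arange(381,388)).sum()/g.sum())
save(np.clip(im*1.5,0,255).astype(np.uint8),'pics/fin.png',(245,82,440,290),2.8)
plan([])
E
```

```text
mark u 384.3980582524272
at [0.4777 0.135  0.1409] 90.0 F [ 0.3 -0.2  1. ] w -0.1 t 46.5
0
```

View pics/fin.png

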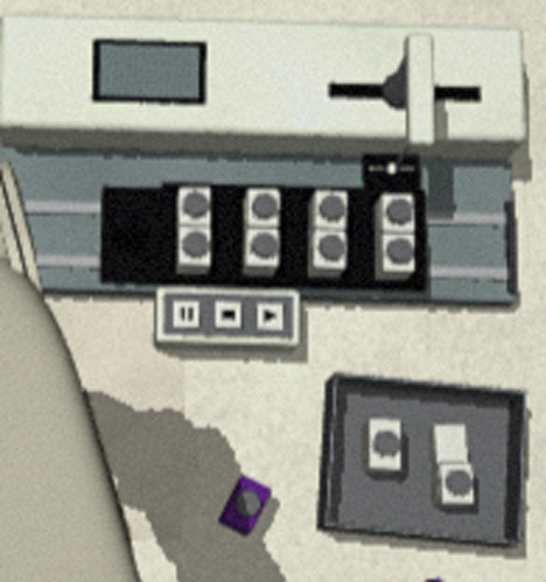

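The final picture shows four cassettes in the pockets, both odd ones in the bin at (386,445) and (454,465), and the mark at (391,168) beside the needle. The arm is clear, so I'm handing in.

```bash
python3 -c "
from workcell import bot
print(bot.job_done())"
```

```text
the job is handed in; nothing more can be done
None
```

The job is done and handed in at about 46.5 s on the robot's clock; the hand-in returned no verdict.

- **Pause key:** I pressed it first, to about 9 N, and held it.
- **Cassettes:** All four full-size cassettes stand in the tray pockets. The short and stepped ones are in the returns bin, and I left the purple ones alone.
- **Tray:** I slid it by its knob until the mark was under the needle tip.
- **Start key:** I pressed it last, to about 8 N, and held it.

**Last checks:**
- The final top picture shows the tray loaded and both odd cassettes in the bin, with the arm clear. The mark is about 1 mm from the needle in y (tolerance 5 mm). The last 1 mm nudge hardly showed in the picture.
- I could not measure the needle's x separately, so the alignment in x relies on the tray's lane.
- Before the slide, the triangulated cap heights agreed with each other at about 0.091–0.093 m. That is about 4 mm below the nominal 0.096 m, which I took as a measuring bias.
- Closing on the knob moved the tray about 6 mm because the knob stood slightly further left than I had measured. I re-measured before sliding.

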